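# Gang three saddle blocks in a lever vice and hold the lever at its third click

## Robot

A 7-joint arm with a two-finger parallel gripper is mounted at the origin on the work surface. World frame = base frame: x ahead of the robot, y to its left, z up, the work surface at z = 0. Lengths are in m, angles in degrees, forces in N, time in s.
With the tool pointing down it reaches from about 0.4 to 0.875 m from the base axis. Payload 6.5 kg.
Tool frame: the origin (TCP) lies at the very end of the fingers, on their centre line; the grasp point (between the pads) lies 19 mm behind it; x points along the fingers, y is the direction in which the jaws open and shut, and the axes are right-handed (so a half turn about x gives the same grasp; the last joint's range is limited). The gripper opens to 85 mm and grips with 20 to 120 N. Pads are 22 mm wide; open, the fingers measure 114 mm over their backs; the gripper's body (76 mm by 85 mm) begins 54 mm behind the grasp point. The pads swing forward as they close: fully open they stand 13 mm farther back than shut.
Start: joints at [-80.397, 30.733, -0.252, 88.115, 0.149, 61.152, -4.079], TCP at [0.151, 0.632, 0.193] pointing down, gripper open.
Joint ranges: [-154.64, 154.64], [-21.42, 123.67], [-72.66, 72.17], [13.99, 137.28], [-74.86, 254.86], [10.95, 109.41], [-158.01, 158.01]. Speed limits (degrees/s): [136.94, 136.94, 180, 180, 180, 180, 180].

## Interface

Orientations are given as a 3x3 rotation matrix whose columns are the frame's x, y, z axes.
In Python, from cell import ctrl gives the robot as it stands.
- The arm moves only by the tool play_rows, never from a script. Its argument "steps" is a list of rows, each an object of numbers: "wx", "wy", "wz": the turn, a rotation vector about the tool's x, y, z in degrees; "x", "y", "z": the shift along the tool's x, y, z in mm; "hand": the closure, from 0 (fully open) to 1 (shut). In form: [{"wx": .., "wy": .., "wz": .., "x": .., "y": .., "z": .., "hand": ..}, ...]. A call has 1 to 8 rows; each row shifts and turns the commanded pose from where the row before left it, along the tool's axes as they then stand; what a row does not reach is not made up. A row lasts 1/8 s, in which the tool goes at most 62.5 mm and 10.7 degrees, less where a joint would pass 70% of its speed; a pose out of reach is approached as far as the arm can. A call is refused whole if a number of a shift passes 62.5 or a number of a turn 10.7, either way. A call with a gripper value outside its range is refused whole. The fingers move at their own pace and stop on an object; the grip force is fixed at half the most. Time passes only in rows, so rows that do not move let the fingers close. It gives the time, the measured TCP pose, the force and the opening at its end, in the units of the state.
- ctrl.observe(): the state, without advancing time (a new reading comes with each control period).
- ctrl.read_camera(name): name is "scene" or "side" or "wrist"; returns (picture, depth): 480x640x3 uint8, red, green, blue; 480x640 float32, m along the optical axis (not along the pixel's ray), 0 where there is no reading.
- ctrl.camera_info(name): a dict with "fx", "fy", "cx", "cy" (pixels), "extrinsics" (4x4, takes a point from camera to world coordinates); the wrist camera has in their place "hand_eye" (4x4, takes a point from camera to tool coordinates, whose origin is the TCP and whose axes are the tool frame's). Camera axes: x right, y down, z forward; pixel columns grow to the right and rows downward; lengths in m; the calibration is good to about 2 mm. A picture is of the moment at which its call begins: read the wrist's pose just before it. camera_info takes no time and is no camera call.
- ctrl.hand_in(): hands the job in, once; it reports no verdict.
Trained networks look in the newest picture that a camera, given by its name, has taken for a name from the list of things; names that differ only in an ending like _2 or _b are one class to them, and where a whole thing is asked for, a point or a joint stands for the part that bears it (a point fixed in the world has none). Each returns a list of dicts, best first, with "p" (0 to 1); they miss things now and then, are a little off and sometimes report something else, mostly with a low value. They report only what shows in the picture. A call takes as long as a camera call. They do not tell look-alikes from the thing itself.
- ctrl.look_for(camera, query): "box" ([left, top, right, bottom] in pixels, round what is visible of it).
- ctrl.place_of(camera, query): "pixel" ([column, row] in pixels: a listed point, or the origin of a listed thing).
The state is a dict: "t": time; "joint_positions": joint angles; "qvel": joint speeds; "joint_torque": joint torques, N m; "position": TCP position; "orientation": TCP orientation; "ft_force": force on the tool from outside, world axes, zero at the start; "wrist_torque": the same for the moment, N m; "gripper_width": finger opening in m.
Only numpy, scipy, OpenCV 4.12 (cv2) and the standard library are available. Lean on these libraries where they do the work, as an engineer would, in place of code of your own. Each camera call takes 0.05 s, during which the arm holds its last target.

## Task

Clamp three of the five aluminium saddle blocks so that I can scribe one line across them: stand three of them, groove up, side by side between the jaws of the green lever vice, centred on the steel bed with their grooves in line from jaw to jaw, and leave the other two on the mat. Then press the lever down past its first two clicks to the third, so that the jaw squeezes the three tight together. The lever springs back if let go, so finish while still holding it down at the third click, with everything else on the bench left where it was.

Things in the scene. Friction and masses are not known exactly. Their poses are not given: they have to be found in the camera images.
- vice: green lever vice fixed to the bench, 275 mm long (own y), 96 mm wide (own x); origin on the bench under the middle of the open jaws. Three blocks go side by side along own y, each with its 50 mm length along own x, on the 52 mm wide bed. The lever housing (own y 110 to 172 mm) reaches 118 mm above the bench; the lever sticks out of it towards own +y
- vice_bed (a point): middle of the jaw opening, on top of the steel bed, 35 mm above the bench; axes as the vice's. With the lever up the fixed jaw's face lies 54 mm from here towards own -y and the moving plate's face 54 mm towards own +y (108 mm open). Jaws are 74 mm wide in own x and reach 27 mm above the bed; the opening's two ends (own +x, -x) are free
- vice_pivot (a point): centre of the lever's pivot shaft, 135 mm from the vice's origin along own y and 100 mm above the bench; the shaft runs along the vice's own x. The lever drives the moving jaw 33 mm towards the fixed jaw per rad; its plate is sprung by 8 mm, so at the third click three blocks (84 mm) are squeezed with about 6 to 17 N and a fourth does not fit
- lever (a joint): angle of the lever (rad), growing as it is pressed down. 0 = rest, lever 0.60 rad above level (so level at 0.60). Clicks at 0.28, 0.56 and 0.84 (the third); end stop at 0.90 just behind it. Springs back to 0 from any click when let go. Pressed at lever_press it takes about 4 N at first, 5 to 8 N on the way with a bump of 1 to 3 N at each click, and 10 to 14 N at the third
- lever_press (a point): where to press: on the flat top of the lever's black rubber grip, 155 mm from the pivot along the lever and 11 mm above the lever's centre line. It moves with the lever, on an arc about the pivot. The grip (red end cap) is 90 mm long, 105 to 195 mm from the pivot, 32 mm wide and 22 mm thick
- jaw_plate: steel pressure plate on the moving jaw, 74 x 10 x 24 mm; origin at its middle, level with about the top of the bed; it slides along the vice's own y
- mat: black rubber mat, 80 x 600 x 3 mm, long side along own y; fixed; origin at the centre of its underside
- block1: one of five identical aluminium saddle blocks, 50 mm long (own x), 28 mm wide (own y), 35 mm high, 0.11 kg give or take a third; origin at the centre of its underside. A 22 mm wide, 17 mm deep groove runs along own y across its top, between two 14 mm thick shoulders, so it can be gripped across its 50 mm length. Starts upright on the mat, length roughly along world y
- block2: one of five identical aluminium saddle blocks, 50 mm long (own x), 28 mm wide (own y), 35 mm high, 0.11 kg give or take a third; origin at the centre of its underside. A 22 mm wide, 17 mm deep groove runs along own y across its top, between two 14 mm thick shoulders, so it can be gripped across its 50 mm length. Starts upright on the mat, length roughly along world y
- block3: one of five identical aluminium saddle blocks, 50 mm long (own x), 28 mm wide (own y), 35 mm high, 0.11 kg give or take a third; origin at the centre of its underside. A 22 mm wide, 17 mm deep groove runs along own y across its top, between two 14 mm thick shoulders, so it can be gripped across its 50 mm length. Starts upright on the mat, length roughly along world y
- block4: one of five identical aluminium saddle blocks, 50 mm long (own x), 28 mm wide (own y), 35 mm high, 0.11 kg give or take a third; origin at the centre of its underside. A 22 mm wide, 17 mm deep groove runs along own y across its top, between two 14 mm thick shoulders, so it can be gripped across its 50 mm length. Starts upright on the mat, length roughly along world y
- block5: one of five identical aluminium saddle blocks, 50 mm long (own x), 28 mm wide (own y), 35 mm high, 0.11 kg give or take a third; origin at the centre of its underside. A 22 mm wide, 17 mm deep groove runs along own y across its top, between two 14 mm thick shoulders, so it can be gripped across its 50 mm length. Starts upright on the mat, length roughly along world y
- hammer: bystander: hammer lying on the bench, 270 mm long, at the left
- square: bystander: steel engineer's square lying flat, about 115 x 70 mm, right, behind the vice
- bolt_jar: bystander: glass jar with black lid, 72 mm across, 95 mm high, at the right
- paint_tin: bystander: paint tin with a blue band, 84 mm across, 100 mm high, at the right
- tape: bystander: roll of yellow tape lying flat, 100 mm across, 24 mm high, left, behind the vice
- file: bystander: flat file with a wooden handle, 315 mm long, lying along the bench behind the vice
There are look-alikes about, which are no part of the job. Leave any turquoise look-alike of the block2 alone.

How it is judged (in metres and radians):
On the way, in this order (a step that is already met when the one before it is completed fails the run):
1. exactly three blocks stand upright side by side on the bed between the jaws, let go, with the lever still up (((x of block1 in the frame of vice between -0.009 and 0.009 m and y of block1 in the frame of vice between -0.047 and 0.047 m and z of block1 in the frame of vice between 0.031 and 0.04 m and angle between block1's own z axis and vertical below 0.1 rad and angle between the y axis of block1 and the y axis of vice, either way round below 0.2 rad) or (distance of block1 from where it was at the start of the episode below 0.05 m and height (world z) of block1 below 0.012 m)) and ((x of block2 in the frame of vice between -0.009 and 0.009 m and y of block2 in the frame of vice between -0.047 and 0.047 m and z of block2 in the frame of vice between 0.031 and 0.04 m and angle between block2's own z axis and vertical below 0.1 rad and angle between the y axis of block2 and the y axis of vice, either way round below 0.2 rad) or (distance of block2 from where it was at the start of the episode below 0.05 m and height (world z) of block2 below 0.012 m)) and ((x of block3 in the frame of vice between -0.009 and 0.009 m and y of block3 in the frame of vice between -0.047 and 0.047 m and z of block3 in the frame of vice between 0.031 and 0.04 m and angle between block3's own z axis and vertical below 0.1 rad and angle between the y axis of block3 and the y axis of vice, either way round below 0.2 rad) or (distance of block3 from where it was at the start of the episode below 0.05 m and height (world z) of block3 below 0.012 m)) and ((x of block4 in the frame of vice between -0.009 and 0.009 m and y of block4 in the frame of vice between -0.047 and 0.047 m and z of block4 in the frame of vice between 0.031 and 0.04 m and angle between block4's own z axis and vertical below 0.1 rad and angle between the y axis of block4 and the y axis of vice, either way round below 0.2 rad) or (distance of block4 from where it was at the start of the episode below 0.05 m and height (world z) of block4 below 0.012 m)) and ((x of block5 in the frame of vice between -0.009 and 0.009 m and y of block5 in the frame of vice between -0.047 and 0.047 m and z of block5 in the frame of vice between 0.031 and 0.04 m and angle between block5's own z axis and vertical below 0.1 rad and angle between the y axis of block5 and the y axis of vice, either way round below 0.2 rad) or (distance of block5 from where it was at the start of the episode below 0.05 m and height (world z) of block5 below 0.012 m)) and (height (world z) of each of block1, block2, block3 above 0.03 m or height (world z) of each of block1, block2, block4 above 0.03 m or height (world z) of each of block1, block2, block5 above 0.03 m or height (world z) of each of block1, block3, block4 above 0.03 m or height (world z) of each of block1, block3, block5 above 0.03 m or height (world z) of each of block1, block4, block5 above 0.03 m or height (world z) of each of block2, block3, block4 above 0.03 m or height (world z) of each of block2, block3, block5 above 0.03 m or height (world z) of each of block2, block4, block5 above 0.03 m or height (world z) of each of block3, block4, block5 above 0.03 m) and contact force between the fingers and anything else below 0.2 N and value of joint lever below 0.1 rad), for 0.2 s.
2. the lever is pressed to its third click and the three blocks are squeezed (value of joint lever between 0.77 and 0.92 rad and contact force between jaw_plate and anything else above 4 N and contact force between any of the fingers, the arm and vice above 3 N), for 0.3 s.
At the end, for the whole second after the job is handed in: Exactly three blocks stand on the bed, middles within 9 mm of its centre line, upright (0.1 rad) and square to the jaws (0.08 rad), squeezed with over 4 N; the other two still on the mat (within 50 mm); the robot holds the lever at its third click (0.77 or more) with over 3 N (all of step 2 and ((x of block1 in the frame of vice between -0.009 and 0.009 m and y of block1 in the frame of vice between -0.047 and 0.047 m and z of block1 in the frame of vice between 0.031 and 0.04 m and angle between block1's own z axis and vertical below 0.1 rad and angle between the y axis of block1 and the y axis of vice, either way round below 0.08 rad) or (distance of block1 from where it was at the start of the episode below 0.05 m and height (world z) of block1 below 0.012 m)) and ((x of block2 in the frame of vice between -0.009 and 0.009 m and y of block2 in the frame of vice between -0.047 and 0.047 m and z of block2 in the frame of vice between 0.031 and 0.04 m and angle between block2's own z axis and vertical below 0.1 rad and angle between the y axis of block2 and the y axis of vice, either way round below 0.08 rad) or (distance of block2 from where it was at the start of the episode below 0.05 m and height (world z) of block2 below 0.012 m)) and ((x of block3 in the frame of vice between -0.009 and 0.009 m and y of block3 in the frame of vice between -0.047 and 0.047 m and z of block3 in the frame of vice between 0.031 and 0.04 m and angle between block3's own z axis and vertical below 0.1 rad and angle between the y axis of block3 and the y axis of vice, either way round below 0.08 rad) or (distance of block3 from where it was at the start of the episode below 0.05 m and height (world z) of block3 below 0.012 m)) and ((x of block4 in the frame of vice between -0.009 and 0.009 m and y of block4 in the frame of vice between -0.047 and 0.047 m and z of block4 in the frame of vice between 0.031 and 0.04 m and angle between block4's own z axis and vertical below 0.1 rad and angle between the y axis of block4 and the y axis of vice, either way round below 0.08 rad) or (distance of block4 from where it was at the start of the episode below 0.05 m and height (world z) of block4 below 0.012 m)) and ((x of block5 in the frame of vice between -0.009 and 0.009 m and y of block5 in the frame of vice between -0.047 and 0.047 m and z of block5 in the frame of vice between 0.031 and 0.04 m and angle between block5's own z axis and vertical below 0.1 rad and angle between the y axis of block5 and the y axis of vice, either way round below 0.08 rad) or (distance of block5 from where it was at the start of the episode below 0.05 m and height (world z) of block5 below 0.012 m))); the arm keeps its last pose, push and grip.
It fails at once if the hammer, square, jar, paint tin, tape or file is moved by more than 30 mm (distance of any of hammer, square, bolt_jar, paint_tin, tape, file from where it was at the start of the episode above 0.03 m).
It also fails if it takes over 72 s, if anything falls off the work surface, if the arm or the gripper's body presses on something with over 40 N, if the wrist force passes 120 N, or if a joint passes its speed limit or range.

## Working session

There is one attempt and no reset: what is moved stays moved. The work goes in short steps, Python scripts to look and compute and a tool call to move; the robot and the scene stay as the last step left them, time stands still between calls to the robot, and variables do not carry over. Pictures are saved under pics/ and viewed, and the job is handed in when it is done.

Besides the shell and the picture viewer there is one more tool, called after ">>>" as a command line: name --argument value ..., lists and objects as JSON in quotes. play_rows: Moves the arm, as the interface text tells. Its arguments: {"type":"object","properties":{"steps":{"type":"array","items":{"type":"object","properties":{"wx":{"type":"number"},"wy":{"type":"number"},"wz":{"type":"number"},"x":{"type":"number"},"y":{"type":"number"},"z":{"type":"number"},"hand":{"type":"number"}}}}},"required":["steps"]}

```bash
ls; mkdir -p pics
python3 - <<'E'
from cell import ctrl
import cv2,numpy as np
s=ctrl.observe();print(s)
for n in("scene","side","wrist"):
    im,d=ctrl.read_camera(n);cv2.imwrite(f"pics/{n}0.png",im[:,:,::-1]);np.save(f"pics/{n}0.npy",d)
    print(n,ctrl.camera_info(n))
    if n!="wrist":
        for q in("block1","vice_bed","vice_pivot","lever_press","jaw_plate","vice","mat"):
            print(q,[(np.round(r["pixel"]).tolist(),round(r["p"],2)) for r in ctrl.place_of(n,q)])
print(ctrl.observe()["t"])
E
```

```text
pics
{'t': 0.0, 'joint_positions': array([-80.39512613,  30.77783163,  -0.25520111,  88.17075612,
         0.14930586,  61.15241769,  -4.07860764]), 'qvel': array([ 0.03069949, -0.09780659, -0.01789374, -0.11237745, -0.00267858,
        0.00688585,  0.07057012]), 'joint_torque': array([ 7.29284034e-05, -5.83413541e+01,  1.04911957e+00, -2.59101570e+01,
        1.24656738e-02,  9.56595090e-03,  2.25325635e-05]), 'position': array([0.15046461, 0.63162095, 0.19170883]), 'orientation': array([[-2.83280478e-04,  2.31611082e-01,  9.72808422e-01],
       [-1.73409322e-03,  9.72806885e-01, -2.31611221e-01],
       [-9.99998456e-01, -1.75255143e-03,  1.26058008e-04]]), 'ft_force': array([0.07558428, 0.18340983, 0.3348471 ]), 'wrist_torque': array([-0.00953158, -0.00151266,  0.00105294]), 'gripper_width': 0.08482052496118174}
scene {'fx': 610.9225873568992, 'fy': 610.9225873568992, 'cx': 314.7159045189538, 'cy': 241.47131075836998, 'extrinsics': array([[-0.18688648,  0.80143778, -0.56812932,  1.46651021],
       [ 0.9823713 ,  0.1498255 , -0.11179866,  0.14921044],
       [-0.00447941, -0.5790
[... 1176 characters left out ...]
vot [([351.0, 235.0], 0.57), ([323.0, 312.0], 0.42), ([362.0, 340.0], 0.41)]
lever_press [([316.0, 176.0], 0.84)]
jaw_plate [([369.0, 272.0], 0.73), ([350.0, 234.0], 0.44)]
vice [([385.0, 295.0], 0.94)]
mat [([224.0, 244.0], 0.38)]
wrist {'fx': 330.92419825058306, 'fy': 330.92419825058306, 'cx': 321.10430619376865, 'cy': 238.9390135115587, 'hand_eye': array([[-7.09152165e-05, -2.68264461e-01,  9.63345304e-01,
        -1.79998895e-01],
       [ 9.99999978e-01,  1.71813280e-04,  1.21458642e-04,
        -2.68580125e-04],
       [-1.98098553e-04,  9.63345291e-01,  2.68264443e-01,
        -6.84721171e-02],
       [ 0.00000000e+00,  0.00000000e+00,  0.00000000e+00,
         1.00000000e+00]])}
0.85
```

View pics/scene0.png

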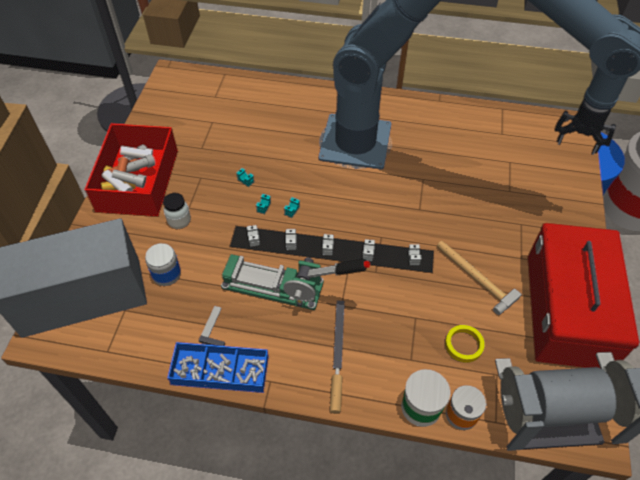

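View pics/side0.png

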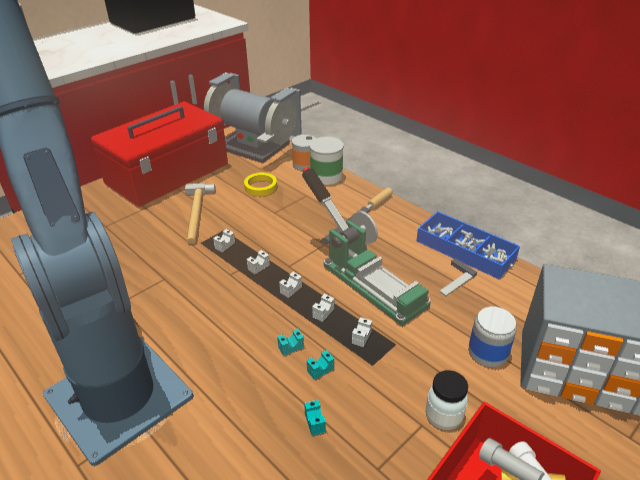

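View pics/wrist0.png

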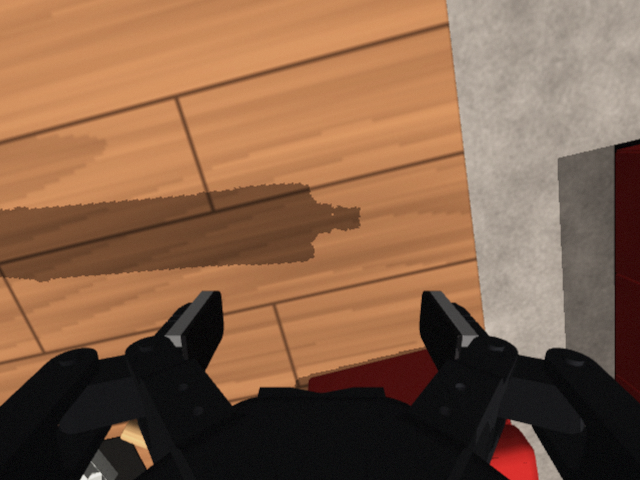

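The candidates for blocks in the scene picture are:
- **White blocks on the black mat (wanted):** (253,236), (291,240), (328,244), (369,250) and (414,256).
- **Turquoise look-alikes (leave alone):** (245,177), (263,203) and (292,206).

The vice is at about (270,280), with its lever grip at (350,267). I'll measure the blocks and vice from the depth images.

```bash
cat > h.py <<'E'
import numpy as np,cv2
from cell import ctrl
def cloud(n,d,T=None):
    c=ctrl.camera_info(n)
    if T is None:T=c["extrinsics"]
    v,u=np.mgrid[:480,:640]
    P=np.stack([(u-c["cx"])*d/c["fx"],(v-c["cy"])*d/c["fy"],d,np.ones_like(d)],-1)
    W=(P@T.T)[...,:3]; W[d<=0]=np.nan
    return W
E
python3 - <<'E'
from h import *
for n in("scene","side"):
    d=np.load(f"pics/{n}0.npy");im=cv2.imread(f"pics/{n}0.png")
    W=cloud(n,d); x,y,z=W[...,0],W[...,1],W[...,2]
    hsv=cv2.cvtColor(im,cv2.COLOR_BGR2HSV)
    print(n)
    white=(hsv[...,1]<40)&(hsv[...,2]>130)&(z>0.02)&(z<0.05)&(x>.3)&(x<.7)&(abs(y)<.5)
    k,lab,st,ce=cv2.connectedComponentsWithStats(white.astype(np.uint8))
    for i in range(1,k):
        if st[i,4]>25:
            m=lab==i;p=W[m]
            top=p[p[:,2]>.033]
            print("white",ce[i].round(),st[i,4],"med",np.median(p,0).round(4),"top",len(top),top.mean(0).round(4) if len(top) else "", 'min',p.min(0).round(3),'max',p.max(0).round(3))
    dark=(hsv[...,2]<60)&(z<0.012)&(z>-.01)&(x>.3)&(x<.75)&(abs(y)<.5)
    p=W[dark].astype(np.float32)
    print("mat",cv2.minAreaRect(p[:,:2]),np.median(p[:,2]))
    g=(hsv[...,0]>50)&(hsv[...,0]<80)&(hsv[...,1]>80)&(z>0.005)&(z<.13)&(x>.3)&(x<.8)&(abs(y)<.5)
    p=W[g].astype(np.float32); print("green",len(p),cv2.minAreaRect(p[:,:2]),p.max(0),p.min(0))
    for nm,(a,b,c,e) in dict(scene=(200,220,450,320),side=(180,150,450,380)).items():
        if nm==n: cv2.imwrite(f"pics/{n}crop.png",cv2.resize(im[b:e,a:c],None,fx=3 if n=="scene" else 2.6,fy=3 if n=="scene" else 2.6,interpolation=cv2.INTER_CUBIC))
E
```

```text
scene
white [290. 231.] 31 med [ 0.4338 -0.1282  0.0382] top 28 [ 0.4335 -0.1281  0.0397] min [ 0.423 -0.14   0.031] max [ 0.443 -0.115  0.048]
white [253. 235.] 71 med [ 0.4591 -0.2346  0.0335] top 36 [ 0.4746 -0.2305  0.0392] min [ 0.443 -0.251  0.02 ] max [ 0.488 -0.215  0.048]
white [290. 238.] 68 med [ 0.4593 -0.1227  0.0329] top 34 [ 0.4683 -0.1205  0.0392] min [ 0.435 -0.138  0.021] max [ 0.48  -0.105  0.046]
white [328. 244.] 72 med [ 0.4494 -0.0132  0.0309] top 29 [ 0.4672 -0.0109  0.0395] min [ 0.437 -0.027  0.021] max [0.48  0.001 0.048]
white [369. 242.] 30 med [0.4307 0.1059 0.0389] top 30 [0.4305 0.1059 0.0398] min [0.421 0.094 0.033] max [0.44  0.118 0.048]
white [368. 249.] 73 med [0.4555 0.106  0.0341] top 39 [0.4637 0.1074 0.0385] min [0.434 0.093 0.02 ] max [0.475 0.12  0.045]
white [414. 254.] 77 med [0.4389 0.2388 0.0297] top 33 [0.4577 0.2435 0.0389] min [0.424 0.224 0.02 ] max [0.467 0.256 0.047]
white [261. 266.] 81 med [ 0.5657 -0.1846  0.0312] top 28 [ 0.5681 -0.1834  0.035 ] min [ 0.555 -0.237  0.024] max [ 0.575 -0.135  0.042]
white [257. 276.] 571 med [ 0.6027 -0.187   0.0363] top 460 [ 0.6041 -0.1874  0.0374] min [ 0.565 -0.239  0.021] max [ 0.632 -0.135  0.047]
white [254. 289.] 136 med [ 0.6412 -0.1849  0.031 ] top 41 [ 0.6439 -0.1794  0.0349] min [ 0.629 -0.256  0.02 ] max [ 0.65  -0.112  0.04 ]
white [502. 305.] 79 med [0.5647 0.49   0.026 ] top 0  min [0.534 0.474 0.02 ] max [0.585 0.498 0.033]Traceback (most recent call last):
  File "<stdin>", line 16, in <module>
cv2.error: OpenCV(4.12.0) /io/opencv/modules/imgproc/src/convhull.cpp:143: error: (-215:Assertion failed) total >= 0 && (depth == CV_32F || depth == CV_32S) in function 'convexHull'
```

Run:
```python
from h import *
for n in("scene","side"):
    d=np.load(f"pics/{n}0.npy");im=cv2.imread(f"pics/{n}0.png")
    W=cloud(n,d).astype(np.float32); x,y,z=W[...,0],W[...,1],W[...,2]
    hsv=cv2.cvtColor(im,cv2.COLOR_BGR2HSV)
    print(n)
    dark=(hsv[...,2]<60)&(z<0.012)&(z>-.01)&(x>.3)&(x<.75)&(abs(y)<.5)
    p=np.ascontiguousarray(W[dark])
    print("mat",cv2.minAreaRect(p[:,:2].copy()),np.median(p[:,2]))
    g=(hsv[...,0]>50)&(hsv[...,0]<85)&(hsv[...,1]>80)&(z>0.005)&(z<.13)&(x>.5)&(x<.8)&(abs(y)<.4)
    p=W[g]; print("green",len(p),cv2.minAreaRect(p[:,:2].copy()),p.max(0),p.min(0))
    for nm,(a,b,c,e) in dict(scene=(200,220,450,320),side=(180,150,450,380)).items():
        if nm==n: cv2.imwrite(f"pics/{n}crop.png",cv2.resize(im[b:e,a:c],None,fx=3 if n=="scene" else 2.6,fy=3 if n=="scene" else 2.6,interpolation=cv2.INTER_CUBIC))
```

```text
scene
mat ((0.5346419215202332, -1.2218952178955078e-06), (0.25820380449295044, 0.5947576761245728), 1.6970574855804443) 0.003922437
green 984 ((0.6114639043807983, -0.14174264669418335), (0.27091625332832336, 0.09849768877029419), 83.5907211303711) [ 0.67237616 -0.00534148  0.12162492] [ 0.5620852  -0.27456853  0.00564404]
side
mat ((0.4510978162288666, -0.22019436955451965), (0.07033421844244003, 0.16380053758621216), 1.2077959775924683) 0.0022774898
green 739 ((0.5964024066925049, -0.14582660794258118), (0.2644672691822052, 0.09077706187963486), 88.02762603759766) [ 0.6447228 -0.0131231  0.1190026] [ 0.5474276  -0.2795441   0.01379258]
```

View pics/scenecrop.png

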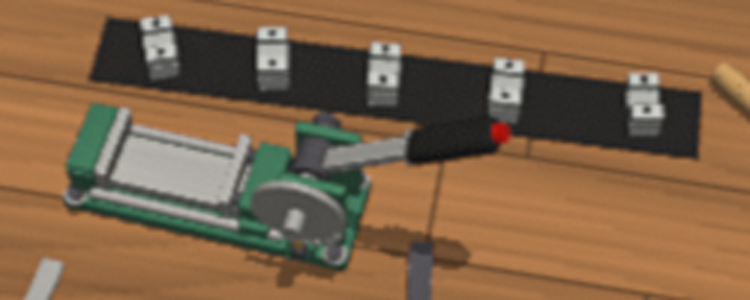

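View pics/sidecrop.png

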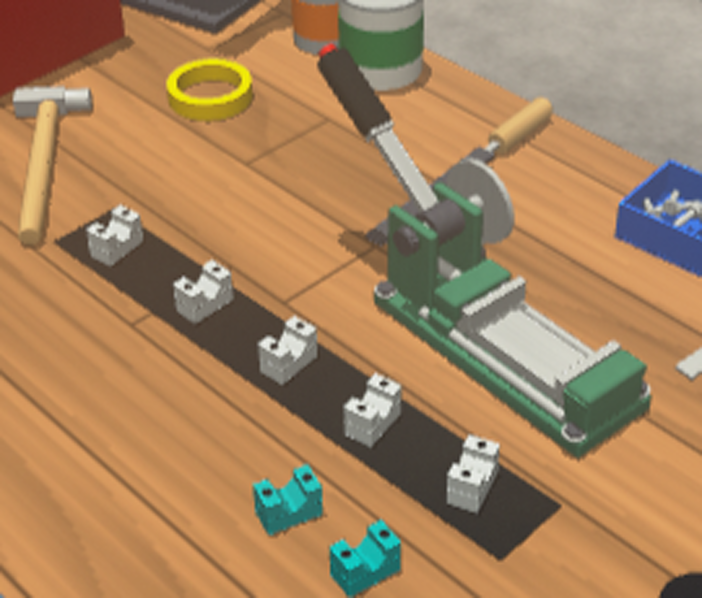

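```bash
cat >> h.py <<'E'
def plan(wps,hand,s=None,prec=0):
    """wps: list of (x,y,z,yawdeg of tool y axis, nrows). prints tool-frame rows, tracking rounding. Current pose from observe."""
    s=ctrl.observe(); R=s["orientation"].copy(); p=np.array(s["position"])*1000
    a0=np.degrees(np.arctan2(R[1,1],R[0,1])); yaw=a0
    # assume tool pointing straight down
    for (x,y,z,yw,n) in wps:
        t0=p.copy(); y0=yaw
        for i in range(1,n+1):
            t=t0+(np.array([x,y,z])*1000-t0)*i/n; yy=y0+(yw-y0)*i/n
            c,q=np.cos(np.radians(yaw)),np.sin(np.radians(yaw))
            d=t-p
            sh=np.round([-d[2], d[0]*c+d[1]*q, d[0]*q-d[1]*c],prec)   # x=down,y=(c,s),z=x cross y
            w=np.round(yaw-yy,1)
            print(dict(x=float(sh[0]),y=float(sh[1]),z=float(sh[2]),wx=float(w),hand=hand))
            p=p+np.array([sh[1]*c+sh[2]*q, sh[1]*q-sh[2]*c,-sh[0]]); yaw-=w
    print("end",p.round(1),round(yaw,2))
E
python3 - <<'E'
from h import *
plan([(0.36,.5,.26,50,6),(.52,.25,.3,20,6),(.53,-.11,.26,2,6)],0)
E
```

```text
{'x': -11.0, 'y': -13.0, 'z': 39.0, 'wx': 4.4, 'hand': 0}
{'x': -11.0, 'y': -11.0, 'z': 40.0, 'wx': 4.5, 'hand': 0}
{'x': -12.0, 'y': -7.0, 'z': 41.0, 'wx': 4.4, 'hand': 0}
{'x': -11.0, 'y': -4.0, 'z': 41.0, 'wx': 4.4, 'hand': 0}
{'x': -11.0, 'y': -1.0, 'z': 41.0, 'wx': 4.5, 'hand': 0}
{'x': -11.0, 'y': 3.0, 'z': 41.0, 'wx': 4.4, 'hand': 0}
{'x': -7.0, 'y': -15.0, 'z': 47.0, 'wx': 5.0, 'hand': 0}
{'x': -6.0, 'y': -10.0, 'z': 49.0, 'wx': 5.0, 'hand': 0}
{'x': -7.0, 'y': -7.0, 'z': 49.0, 'wx': 5.0, 'hand': 0}
{'x': -7.0, 'y': -2.0, 'z': 49.0, 'wx': 5.0, 'hand': 0}
{'x': -7.0, 'y': 2.0, 'z': 50.0, 'wx': 5.0, 'hand': 0}
{'x': -6.0, 'y': 7.0, 'z': 49.0, 'wx': 5.0, 'hand': 0}
{'x': 7.0, 'y': -19.0, 'z': 57.0, 'wx': 3.0, 'hand': 0}
{'x': 6.0, 'y': -16.0, 'z': 58.0, 'wx': 3.0, 'hand': 0}
{'x': 7.0, 'y': -13.0, 'z': 58.0, 'wx': 3.0, 'hand': 0}
{'x': 6.0, 'y': -10.0, 'z': 60.0, 'wx': 3.0, 'hand': 0}
{'x': 7.0, 'y': -7.0, 'z': 59.0, 'wx': 3.0, 'hand': 0}
{'x': 7.0, 'y': -3.0, 'z': 60.0, 'wx': 3.0, 'hand': 0}
end [ 530.3 -109.9  259.6] 2.01
```

>>> play_rows --steps '[{"x": -11, "y": -13, "z": 39, "wx": 4.4, "hand": 0}, {"x": -11, "y": -11, "z": 40, "wx": 4.5, "hand": 0}, {"x": -12, "y": -7, "z": 41, "wx": 4.4, "hand": 0}, {"x": -11, "y": -4, "z": 41, "wx": 4.4, "hand": 0}, {"x": -11, "y": -1, "z": 41, "wx": 4.5, "hand": 0}, {"x": -11, "y": 3, "z": 41, "wx": 4.4, "hand": 0}, {"x": -7, "y": -15, "z": 47, "wx": 5, "hand": 0}, {"x": -6, "y": -10, "z": 49, "wx": 5, "hand": 0}]'

```text
$.steps[0]: bad value
```

>>> play_rows --steps '[{"x": -7, "y": -7, "z": 49, "wx": 5, "hand": 0}, {"x": -7, "y": -2, "z": 49, "wx": 5, "hand": 0}, {"x": -7, "y": 2, "z": 50, "wx": 5, "hand": 0}, {"x": -6, "y": 7, "z": 49, "wx": 5, "hand": 0}, {"x": 7, "y": -19, "z": 57, "wx": 3, "hand": 0}, {"x": 6, "y": -16, "z": 58, "wx": 3, "hand": 0}, {"x": 7, "y": -13, "z": 58, "wx": 3, "hand": 0}, {"x": 6, "y": -10, "z": 60, "wx": 3, "hand": 0}]'

```text
$.steps[0]: bad value
```

>>> play_rows --steps '[{"x": 7, "y": -7, "z": 59, "wx": 3, "hand": 0}, {"x": 7, "y": -3, "z": 60, "wx": 3, "hand": 0}, {"hand": 0}]'

```text
$.steps[0]: bad value
```

Run:
```python
from h import *
s=ctrl.observe();print(s["t"],s["position"],s["orientation"].round(4),s["joint_positions"].round(1))
im,d=ctrl.read_camera("wrist");cv2.imwrite("pics/wrist1.png",im[:,:,::-1])
T=np.eye(4);T[:3,:3]=s["orientation"];T[:3,3]=s["position"];T=T@ctrl.camera_info("wrist")["hand_eye"]
np.savez("pics/w1.npz",d=d,T=T,im=im)
for q in("block1","vice_bed","vice_pivot","lever_press","jaw_plate","vice"):
    print(q,[(np.round(r["pixel"]).tolist(),round(r["p"],2)) for r in ctrl.place_of("wrist",q)])
```

```text
0.85 [0.15059669 0.63232021 0.19262285] [[ 0.000e+00  2.317e-01  9.728e-01]
 [ 0.000e+00  9.728e-01 -2.317e-01]
 [-1.000e+00  1.000e-04  0.000e+00]] [-80.4  30.7  -0.3  88.1   0.1  61.2  -4.1]
block1 [([100.0, 465.0], 0.97)]
vice_bed []
vice_pivot []
lever_press [([102.0, 464.0], 0.66)]
jaw_plate []
vice []
```

View pics/wrist1.png

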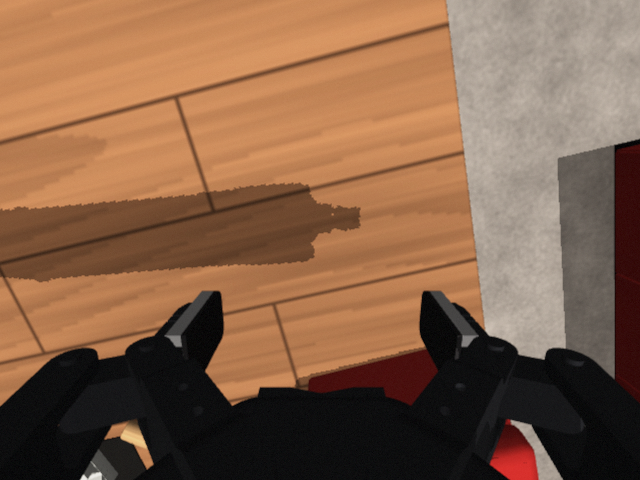

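The moves were refused. Every row seems to need all seven fields, so I'll write them out in full.

>>> play_rows --steps '[{"wx": 4.4, "wy": 0, "wz": 0, "x": -11, "y": -13, "z": 39, "hand": 0}, {"wx": 4.5, "wy": 0, "wz": 0, "x": -11, "y": -11, "z": 40, "hand": 0}, {"wx": 4.4, "wy": 0, "wz": 0, "x": -12, "y": -7, "z": 41, "hand": 0}, {"wx": 4.4, "wy": 0, "wz": 0, "x": -11, "y": -4, "z": 41, "hand": 0}, {"wx": 4.5, "wy": 0, "wz": 0, "x": -11, "y": -1, "z": 41, "hand": 0}, {"wx": 4.4, "wy": 0, "wz": 0, "x": -11, "y": 3, "z": 41, "hand": 0}, {"wx": 5, "wy": 0, "wz": 0, "x": -7, "y": -15, "z": 47, "hand": 0}, {"wx": 5, "wy": 0, "wz": 0, "x": -6, "y": -10, "z": 49, "hand": 0}]'

```text
t: 2.2
position: [0.4148, 0.4159, 0.2729]
orientation: [[0.0, 0.768, 0.641], [0.0, 0.641, -0.768], [-1.0, 0.0, -0.0]]
ft_force: [0.5, -0.5, 0.6]
gripper_width: 0.0854
```

>>> play_rows --steps '[{"wx": 5, "wy": 0, "wz": 0, "x": -7, "y": -7, "z": 49, "hand": 0}, {"wx": 5, "wy": 0, "wz": 0, "x": -7, "y": -2, "z": 49, "hand": 0}, {"wx": 5, "wy": 0, "wz": 0, "x": -7, "y": 2, "z": 50, "hand": 0}, {"wx": 5, "wy": 0, "wz": 0, "x": -6, "y": 7, "z": 49, "hand": 0}, {"wx": 3, "wy": 0, "wz": 0, "x": 7, "y": -19, "z": 57, "hand": 0}, {"wx": 3, "wy": 0, "wz": 0, "x": 6, "y": -16, "z": 58, "hand": 0}, {"wx": 3, "wy": 0, "wz": 0, "x": 7, "y": -13, "z": 58, "hand": 0}, {"wx": 3, "wy": 0, "wz": 0, "x": 6, "y": -10, "z": 60, "hand": 0}]'

```text
t: 3.2
position: [0.5266, 0.0079, 0.2737]
orientation: [[0.001, 0.99, 0.138], [0.0, 0.138, -0.99], [-1.0, 0.001, -0.0]]
ft_force: [0.5, 0.5, 0.3]
gripper_width: 0.0854
```

>>> play_rows --steps '[{"wx": 3, "wy": 0, "wz": 0, "x": 7, "y": -7, "z": 59, "hand": 0}, {"wx": 3, "wy": 0, "wz": 0, "x": 7, "y": -3, "z": 60, "hand": 0}, {"wx": 0, "wy": 0, "wz": 0, "x": 0, "y": 0, "z": 0, "hand": 0}]'

```text
t: 3.58
position: [0.5291, -0.1159, 0.2597]
orientation: [[-0.0, 1.0, 0.025], [-0.003, 0.025, -1.0], [-1.0, -0.0, 0.003]]
ft_force: [-0.6, 0.3, -0.4]
gripper_width: 0.0855
```

Run:
```python
from h import *
s=ctrl.observe();print(s["t"],s["position"],s["orientation"].round(4),s["joint_positions"].round(1))
im,d=ctrl.read_camera("wrist");cv2.imwrite("pics/wrist2.png",im[:,:,::-1])
T=np.eye(4);T[:3,:3]=s["orientation"];T[:3,3]=s["position"];T=T@ctrl.camera_info("wrist")["hand_eye"]
np.savez("pics/w1.npz",d=d,T=T,im=im)
W=cloud("wrist",d,T)
for q in("block1","vice_bed","vice_pivot","lever_press","jaw_plate","vice"):
    print(q,[(np.round(r["pixel"]).tolist(),round(r["p"],2),W[int(r["pixel"][1]),int(r["pixel"][0])].round(3).tolist()) for r in ctrl.place_of("wrist",q)])
```

```text
3.575 [ 0.52911139 -0.11587254  0.25965306] [[-2.000e-04  9.997e-01  2.540e-02]
 [-2.600e-03  2.540e-02 -9.997e-01]
 [-1.000e+00 -3.000e-04  2.600e-03]] [-19.6  17.9  34.  101.9 -10.9  63.6  19.5]
block1 [([260.0, 115.0], 0.94, [0.452, -0.013, 0.019]), ([267.0, 282.0], 0.93, [0.457, -0.229, 0.02]), ([262.0, 206.0], 0.91, [0.453, -0.123, 0.019]), ([171.0, 219.0], 0.9, [0.333, -0.143, 0.016]), ([254.0, 6.0], 0.86, [nan, nan, nan]), ([126.0, 330.0], 0.55, [0.26, -0.301, 0.03])]
vice_bed [([380.0, 258.0], 0.79, [0.607, -0.186, 0.033]), ([261.0, 204.0], 0.39, [0.451, -0.121, 0.019])]
vice_pivot []
lever_press [([263.0, 206.0], 0.69, [0.454, -0.123, 0.021])]
jaw_plate [([381.0, 214.0], 0.92, [0.598, -0.121, 0.061])]
vice [([374.0, 252.0], 0.75, [0.597, -0.176, 0.034]), ([376.0, 255.0], 0.74, [0.6, -0.18, 0.033])]
```

View pics/wrist2.png

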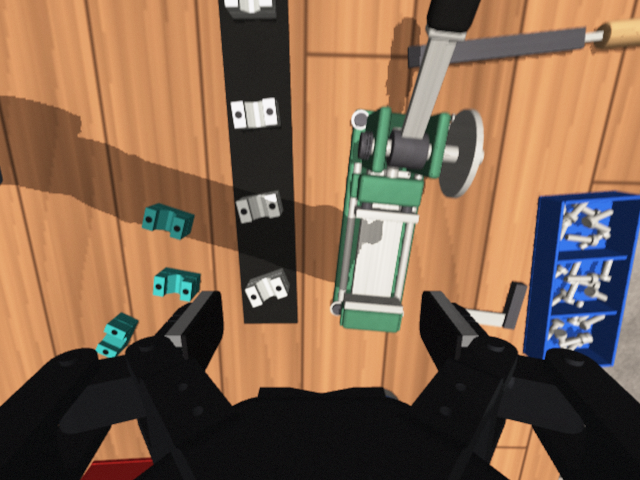

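Run:
```python
from h import *
q=np.load("pics/w1.npz");im=q["im"];W=cloud("wrist",q["d"],q["T"]).astype(np.float32)
z=W[...,2]
for c in[(267,285),(262,206),(257,114)]:
    u,v=c; P=W[v-30:v+30,u-40:u+40].reshape(-1,3); P=P[np.isfinite(P[:,2])]
    t=P[(P[:,2]>.034)&(P[:,2]<.043)]
    r=cv2.minAreaRect(t[:,:2].copy()); print("block",c,len(t),r,np.median(t[:,2]))
hsv=cv2.cvtColor(im,cv2.COLOR_RGB2HSV)
# bed: z within .032-.038
P=W.reshape(-1,3);H=hsv.reshape(-1,3)
roi=(P[:,0]>.53)&(P[:,0]<.68)&(P[:,1]>-.3)&(P[:,1]<0)
b=P[roi&(abs(P[:,2]-.035)<.003)&(H[:,1]<50)&(H[:,2]>110)]
print("bedish",len(b),cv2.minAreaRect(b[:,:2].copy()))
j=P[roi&(P[:,2]>.056)&(P[:,2]<.068)]
for lo,hi in((-.3,-.2),(-.2,-.08)):
    k=j[(j[:,1]>lo)&(j[:,1]<hi)]; print("jaw",len(k),cv2.minAreaRect(k[:,:2].copy()),np.median(k[:,2]))
g=P[roi&(H[:,0]>45)&(H[:,0]<90)&(H[:,1]>80)]; print("green",cv2.minAreaRect(g[:,:2].copy()))
w=P[roi&(P[:,2]>.056)&(P[:,2]<.068)&(H[:,1]<50)&(H[:,2]>110)]
for lo,hi in((-.3,-.2),(-.2,-.08)):
    k=w[(w[:,1]>lo)&(w[:,1]<hi)]; print("steelplate",len(k),cv2.minAreaRect(k[:,:2].copy()))
cv2.imwrite("pics/w2crop.png",cv2.resize(im[90:340,220:480,::-1],None,fx=2.3,fy=2.3,interpolation=cv2.INTER_CUBIC))
```

```text
block (267, 285) 428 ((0.4582470953464508, -0.2361445426940918), (0.04995633661746979, 0.028290502727031708), 21.6456356048584) 0.036540546
block (262, 206) 524 ((0.4507783353328705, -0.12431973218917847), (0.050269387662410736, 0.028254125267267227), 12.239004135131836) 0.036610004
block (257, 114) 648 ((0.44927775859832764, -0.013844780623912811), (0.049867041409015656, 0.028121627867221832), 6.916668891906738) 0.036661275
bedish 3219 ((0.5980414748191833, -0.15860286355018616), (0.16988180577754974, 0.07324357330799103), 89.63360595703125)
jaw 1612 ((0.5967310070991516, -0.2569648325443268), (0.03952069208025932, 0.07809082418680191), 85.74967193603516) 0.060231633
jaw 2205 ((0.6140885353088379, -0.1046784371137619), (0.05271751433610916, 0.08742400258779526), 86.78510284423828) 0.058612898
green ((0.5924619436264038, -0.1401844024658203), (0.26600396633148193, 0.10543076694011688), 84.95256805419922)
steelplate 500 ((0.5979039669036865, -0.24347731471061707), (0.012451406568288803, 0.07376411557197571), 85.79039001464844)
steelplate 584 ((0.6061176061630249, -0.12024246156215668), (0.02041015215218067, 0.07322496920824051), 86.06488037109375)
```

View pics/w2crop.png

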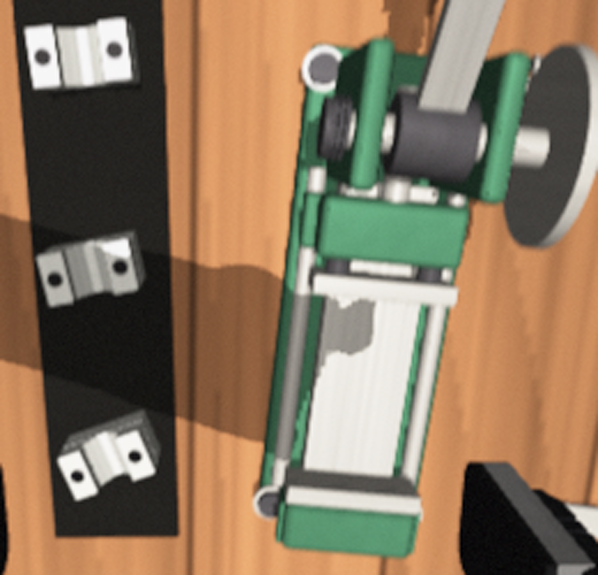

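Run:
```python
from h import *
q=np.load("pics/w1.npz");im=q["im"];W=cloud("wrist",q["d"],q["T"])
H=cv2.cvtColor(im,cv2.COLOR_RGB2HSV).reshape(-1,3);P=W.reshape(-1,3)
o=np.array([.6022,-.1837]);a=np.radians(-4.1);ex=np.array([np.cos(a),np.sin(a)]);ey=np.array([-np.sin(a),np.cos(a)])
L=np.c_[(P[:,:2]-o)@ex,(P[:,:2]-o)@ey,P[:,2]]
# x edges of top jaws (z>.055) near both jaws by y-bins, and bed edges
for y in range(-90,90,10):
    m=(L[:,1]*1000>=y)&(L[:,1]*1000<y+10)&(abs(L[:,0])<.06)
    for nm,zz in(("jaw",(.055,.07)),("bed",(.031,.038))):
        k=m&(L[:,2]>zz[0])&(L[:,2]<zz[1])&((nm=="jaw")|(H[:,1]<60)&(abs(L[:,0])<.031))
        if k.sum()>20: print(y,nm,k.sum(),"x",np.percentile(L[k,0],[1,99]).round(4),"z",np.median(L[k,2]).round(4))
for x in range(-36,36,8):
    m=(L[:,0]*1000>=x)&(L[:,0]*1000<x+8)&(L[:,2]>.054)&(L[:,2]<.07)
    n=L[m&(L[:,1]<-.02),1]; p=L[m&(L[:,1]>.02)&(L[:,1]<.1),1]
    print(x,"fixed max y",np.percentile(n,98).round(4),"mov min y",np.percentile(p,2).round(4), p.max().round(4))
```

```text
-90 jaw 406 x [-0.0382  0.0378] z 0.0603
-80 jaw 424 x [-0.0382  0.0379] z 0.0604
-70 jaw 408 x [-0.0374  0.0362] z 0.06
-60 jaw 342 x [-0.0364  0.0357] z 0.0601
-60 bed 182 x [-0.0274  0.0282] z 0.034
-50 bed 271 x [-0.0258  0.0253] z 0.0335
-40 bed 275 x [-0.0254  0.0253] z 0.0334
-30 bed 278 x [-0.0256  0.0257] z 0.0335
-20 bed 291 x [-0.0257  0.0252] z 0.0335
-10 bed 287 x [-0.0255  0.0253] z 0.0335
0 bed 297 x [-0.0257  0.025 ] z 0.0335
10 bed 299 x [-0.0257  0.0252] z 0.0336
20 bed 315 x [-0.0256  0.0253] z 0.0335
30 bed 316 x [-0.0257  0.0254] z 0.0334
40 bed 266 x [-0.0255  0.0249] z 0.0335
50 jaw 338 x [-0.0368  0.0356] z 0.0595
60 jaw 226 x [-0.0364  0.0356] z 0.0593
60 bed 129 x [-0.0145  0.0201] z 0.0336
70 jaw 420 x [-0.0359  0.0348] z 0.0582
80 jaw 545 x [-0.0361  0.0351] z 0.0585
-36 fixed max y -0.0544 mov min y 0.0543 0.0999
-28 fixed max y -0.0543 mov min y 0.0547 0.0998
-20 fixed max y -0.0543 mov min y 0.0542 0.0998
-12 fixed max y -0.0542 mov min y 0.0544 0.0998
-4 fixed max y -0.0544 mov min y 0.0546 0.1
4 fixed max y -0.0542 mov min y 0.054 0.0999
12 fixed max y -0.0544 mov min y 0.0547 0.1
20 fixed max y -0.0543 mov min y 0.0543 0.1
28 fixed max y -0.0543 mov min y 0.0544 0.0997
```

```bash
cat >> h.py <<'E'
O=np.array([.6022,-.1837]);A=np.radians(-4.1)
def vw(x,y): 
    c,s=np.cos(A),np.sin(A); return O+np.array([c*x-s*y, s*x+c*y])
E
python3 - <<'E'
from h import *
for y in(-.038,-.008,.022):print(vw(0,y))
plan([(.4582,-.2361,.10,21.6,4),(.4582,-.2361,.029,21.6,2),(.4582,-.2361,.009,21.6,1)],0)
E
```

```text
[ 0.5994831  -0.22160275]
[ 0.60162802 -0.19167953]
[ 0.60377294 -0.1617563 ]
{'x': 40.0, 'y': -19.0, 'z': 31.0, 'wx': -4.9, 'hand': 0}
{'x': 40.0, 'y': -22.0, 'z': 30.0, 'wx': -4.8, 'hand': 0}
{'x': 40.0, 'y': -24.0, 'z': 27.0, 'wx': -4.9, 'hand': 0}
{'x': 40.0, 'y': -27.0, 'z': 26.0, 'wx': -4.8, 'hand': 0}
{'x': 35.0, 'y': 0.0, 'z': -0.0, 'wx': -0.0, 'hand': 0}
{'x': 36.0, 'y': 0.0, 'z': -0.0, 'wx': -0.0, 'hand': 0}
{'x': 20.0, 'y': 0.0, 'z': -0.0, 'wx': -0.0, 'hand': 0}
end [ 458.3 -236.5    8.7] 21.56
```

>>> play_rows --steps '[{"wx": -4.9, "wy": 0, "wz": 0, "x": 40, "y": -19, "z": 31, "hand": 0}, {"wx": -4.8, "wy": 0, "wz": 0, "x": 40, "y": -22, "z": 30, "hand": 0}, {"wx": -4.9, "wy": 0, "wz": 0, "x": 40, "y": -24, "z": 27, "hand": 0}, {"wx": -4.8, "wy": 0, "wz": 0, "x": 40, "y": -27, "z": 26, "hand": 0}, {"wx": 0, "wy": 0, "wz": 0, "x": 0, "y": 0, "z": 0, "hand": 0}, {"wx": 0, "wy": 0, "wz": 0, "x": 0, "y": 0, "z": 0, "hand": 0}]'

```text
t: 4.68
position: [0.4587, -0.2371, 0.1]
orientation: [[0.001, 0.931, 0.365], [0.0, 0.365, -0.931], [-1.0, 0.001, 0.0]]
ft_force: [0.7, 0.5, 0.1]
gripper_width: 0.0854
```

Run:
```python
from h import *
print(ctrl.observe()["orientation"].round(4).tolist())
plan([(.4582,-.2361,.029,21.6,2),(.4582,-.2361,.009,21.6,1)],0)
```

```text
[[0.0009, 0.9308, 0.3654], [0.0003, 0.3654, -0.9308], [-1.0, 0.0009, 0.0001]]
{'x': 36.0, 'y': -0.0, 'z': -1.0, 'wx': -0.1, 'hand': 0}
{'x': 35.0, 'y': -0.0, 'z': -0.0, 'wx': -0.1, 'hand': 0}
{'x': 20.0, 'y': -0.0, 'z': -0.0, 'wx': 0.0, 'hand': 0}
end [ 458.4 -236.2    9. ] 21.64
```

>>> play_rows --steps '[{"wx": 0, "wy": 0, "wz": 0, "x": 36, "y": 0, "z": -1, "hand": 0}, {"wx": 0, "wy": 0, "wz": 0, "x": 35, "y": 0, "z": 0, "hand": 0}, {"wx": 0, "wy": 0, "wz": 0, "x": 20, "y": 0, "z": 0, "hand": 0}, {"wx": 0, "wy": 0, "wz": 0, "x": 0, "y": 0, "z": 0, "hand": 0}, {"wx": 0, "wy": 0, "wz": 0, "x": 0, "y": 0, "z": 0, "hand": 1}, {"wx": 0, "wy": 0, "wz": 0, "x": 0, "y": 0, "z": 0, "hand": 1}, {"wx": 0, "wy": 0, "wz": 0, "x": 0, "y": 0, "z": 0, "hand": 1}, {"wx": 0, "wy": 0, "wz": 0, "x": 0, "y": 0, "z": 0, "hand": 1}]'

```text
t: 5.68
position: [0.4576, -0.237, 0.0089]
orientation: [[0.001, 0.931, 0.365], [-0.0, 0.365, -0.931], [-1.0, 0.001, 0.0]]
ft_force: [-0.3, 0.5, 0.4]
gripper_width: 0.012
```

Run:
```python
from h import *
x,y=vw(0,-.038)
s=ctrl.observe();p=s["position"];print(p,s["ft_force"],s["gripper_width"])
plan([(p[0],p[1],.10,21.6,2),(x,y,.10,-4.1,4),(x,y,.052,-4.1,2),(x,y,.042,-4.1,1)],1)
```

```text
[ 0.45757068 -0.23702282  0.00894891] [-0.28876706  0.51860621  0.38430867] 0.011994294571330763
{'x': -46.0, 'y': 0.0, 'z': 0.0, 'wx': -0.1, 'hand': 1}
{'x': -45.0, 'y': 0.0, 'z': 0.0, 'wx': -0.1, 'hand': 1}
{'x': -0.0, 'y': 34.0, 'z': 9.0, 'wx': 6.4, 'hand': 1}
{'x': -0.0, 'y': 36.0, 'z': 6.0, 'wx': 6.5, 'hand': 1}
{'x': -0.0, 'y': 35.0, 'z': 2.0, 'wx': 6.4, 'hand': 1}
{'x': -0.0, 'y': 36.0, 'z': -3.0, 'wx': 6.4, 'hand': 1}
{'x': 24.0, 'y': -0.0, 'z': 0.0, 'wx': 0.0, 'hand': 1}
{'x': 24.0, 'y': -0.0, 'z': 0.0, 'wx': 0.0, 'hand': 1}
{'x': 10.0, 'y': -0.0, 'z': 0.0, 'wx': 0.0, 'hand': 1}
end [ 599.6 -221.5   41.9] -4.09
```

The gripper width reads 12 mm, so the fingers did not stop on the 50 mm block. I'll look before moving.

Run:
```python
from h import *
s=ctrl.observe();print(s["gripper_width"])
im,d=ctrl.read_camera("wrist");cv2.imwrite("pics/w3.png",im[:,:,::-1])
im,d=ctrl.read_camera("side");cv2.imwrite("pics/s3.png",cv2.resize(im[230:400,200:440,::-1],None,fx=3.2,fy=3.2,interpolation=cv2.INTER_CUBIC))
```

```text
0.011994294571330763
```

View pics/w3.png

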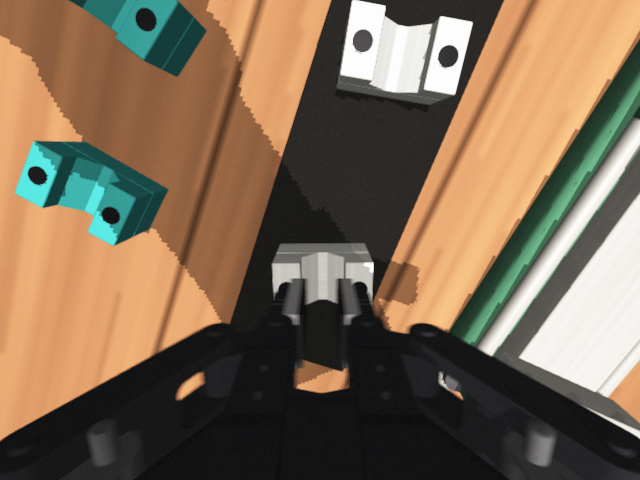

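View pics/s3.png

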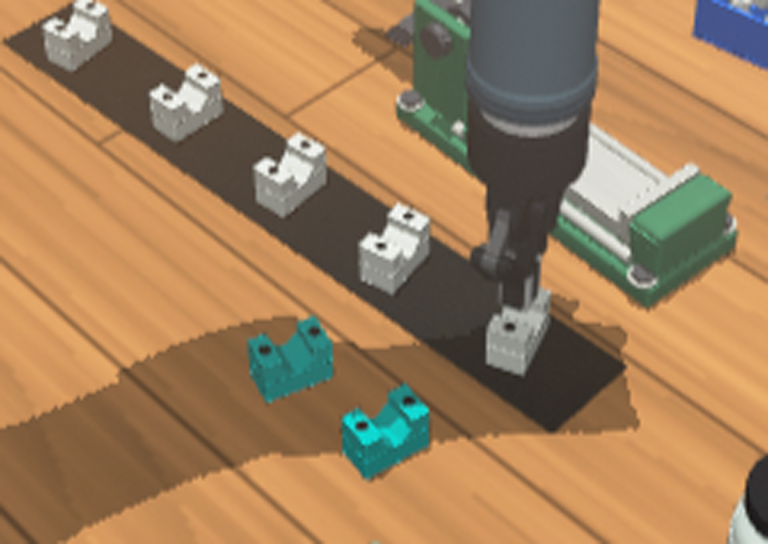

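Run:
```python
from h import *
s=ctrl.observe();print(s["t"],s["gripper_width"],s["position"],s["ft_force"])
im,d=ctrl.read_camera("wrist")
T=np.eye(4);T[:3,:3]=s["orientation"];T[:3,3]=s["position"];T=T@ctrl.camera_info("wrist")["hand_eye"]
W=cloud("wrist",d,T)
for v in range(240,380,8):
    print(v,[tuple((W[v,u]*1000).round(0)) for u in(285,300,323,345,360)])
print(ctrl.observe()["gripper_width"])
im,d=ctrl.read_camera("scene");cv2.imwrite("pics/sc3.png",cv2.resize(im[140:320,200:440,::-1],None,fx=3.2,fy=3.2,interpolation=cv2.INTER_CUBIC))
```

```text
5.775 0.0004272342036034546 [ 0.45738817 -0.23702663  0.00875023] [0.33919703 0.06218291 0.38430862]
240 [(np.float64(432.0), np.float64(-230.0), np.float64(3.0)), (np.float64(440.0), np.float64(-227.0), np.float64(2.0)), (np.float64(452.0), np.float64(-222.0), np.float64(3.0)), (np.float64(464.0), np.float64(-218.0), np.float64(1.0)), (np.float64(472.0), np.float64(-214.0), np.float64(3.0))]
248 [(np.float64(433.0), np.float64(-232.0), np.float64(12.0)), (np.float64(441.0), np.float64(-229.0), np.float64(12.0)), (np.float64(453.0), np.float64(-224.0), np.float64(13.0)), (np.float64(464.0), np.float64(-220.0), np.float64(13.0)), (np.float64(472.0), np.float64(-216.0), np.float64(13.0))]
256 [(np.float64(435.0), np.float64(-231.0), np.float64(26.0)), (np.float64(442.0), np.float64(-229.0), np.float64(26.0)), (np.float64(454.0), np.float64(-226.0), np.float64(20.0)), (np.float64(463.0), np.float64(-220.0), np.float64(26.0)), (np.float64(470.0), np.float64(-217.0), np.float64(28.0))]
264 [(np.float64(436.0), np.float64(-232.0), np.float64(36.0)), (np.float64(443.0), np.float64(-229.0), 
[... 3740 characters left out ...]
(117.0)), (np.float64(459.0), np.float64(-217.0), np.float64(118.0))]
368 [(np.float64(443.0), np.float64(-225.0), np.float64(120.0)), (np.float64(446.0), np.float64(-223.0), np.float64(121.0)), (np.float64(485.0), np.float64(-306.0), np.float64(-1.0)), (np.float64(456.0), np.float64(-219.0), np.float64(121.0)), (np.float64(459.0), np.float64(-218.0), np.float64(121.0))]
376 [(np.float64(443.0), np.float64(-224.0), np.float64(124.0)), (np.float64(446.0), np.float64(-224.0), np.float64(123.0)), (np.float64(488.0), np.float64(-312.0), np.float64(-2.0)), (np.float64(456.0), np.float64(-219.0), np.float64(124.0)), (np.float64(459.0), np.float64(-218.0), np.float64(124.0))]
0.00031300925558499755
```

View pics/sc3.png

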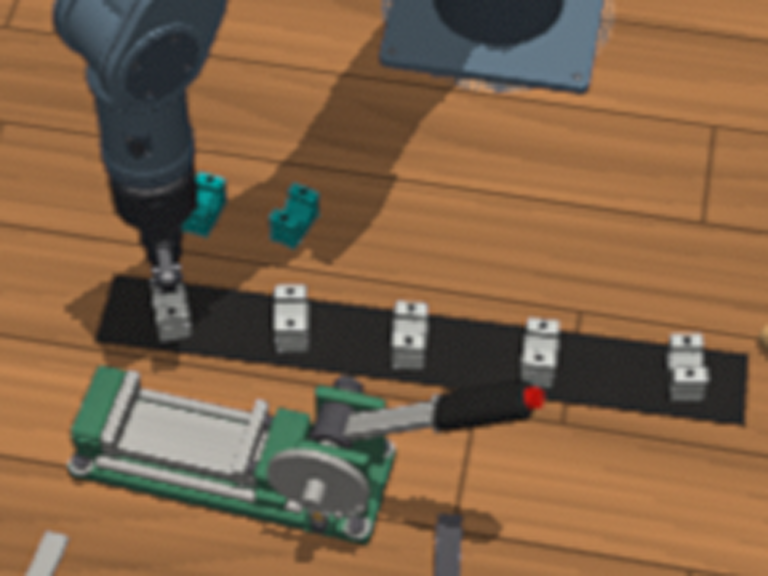

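Run:
```python
from h import *
for n in("side","scene"):
    im,d=ctrl.read_camera(n); W=cloud(n,d)
    hsv=cv2.cvtColor(im,cv2.COLOR_RGB2HSV)
    m=(np.hypot(W[...,0]-.4575,W[...,1]+.237)<.04)&(W[...,2]>.012)
    for lo in range(10,140,10):
        k=m&(W[...,2]*1000>=lo)&(W[...,2]*1000<lo+10)
        if k.sum(): print(n,lo,k.sum(),"mean",W[k].mean(0).round(3),"V",np.median(hsv[k][:,2]),"S",np.median(hsv[k][:,1]), 'dark',(hsv[k][:,2]<70).sum())
    if n=="side": cv2.imwrite("pics/s4.png",cv2.resize(im[230:370,300:420,::-1],None,fx=4.5,fy=4.2,interpolation=cv2.INTER_CUBIC))
```

```text
side 10 56 mean [ 0.448 -0.245  0.016] V 152.0 S 12.0 dark 0
side 20 110 mean [ 0.455 -0.24   0.025] V 162.0 S 11.0 dark 0
side 30 118 mean [ 0.447 -0.243  0.036] V 156.0 S 12.0 dark 5
side 40 8 mean [ 0.455 -0.24   0.045] V 148.0 S 10.0 dark 0
side 50 23 mean [ 0.45  -0.242  0.056] V 110.0 S 12.0 dark 3
side 60 38 mean [ 0.449 -0.242  0.064] V 60.0 S 34.0 dark 24
side 70 26 mean [ 0.452 -0.243  0.074] V 81.5 S 33.5 dark 9
side 80 7 mean [ 0.459 -0.246  0.085] V 117.0 S 40.0 dark 0
side 90 42 mean [ 0.453 -0.246  0.095] V 62.5 S 44.0 dark 30
side 100 26 mean [ 0.448 -0.25   0.105] V 61.0 S 42.5 dark 22
side 110 49 mean [ 0.452 -0.248  0.115] V 62.0 S 41.0 dark 44
side 120 32 mean [ 0.453 -0.251  0.125] V 63.0 S 45.0 dark 32
side 130 28 mean [ 0.449 -0.252  0.135] V 63.0 S 44.0 dark 28
scene 10 26 mean [ 0.47  -0.23   0.016] V 96.0 S 7.0 dark 5
scene 20 43 mean [ 0.464 -0.235  0.025] V 118.0 S 8.0 dark 1
scene 30 52 mean [ 0.473 -0.23   0.035] V 107.5 S 6.5 dark 2
scene 40 14 mean [ 0.477 -0.23   0.044] V 121.5 S 6.0 dark 0
scene 50 8 mean [ 0.466 -0.234  0.056] V 72.5 S 3.5 dark 3
scene 60 7 mean [ 0.47  -0.231  0.065] V 38.0 S 7.0 dark 7
scene 70 2 mean [ 0.471 -0.231  0.071] V 33.5 S 23.5 dark 2
scene 100 15 mean [ 0.472 -0.231  0.105] V 69.0 S 13.0 dark 8
scene 110 16 mean [ 0.469 -0.23   0.115] V 37.5 S 63.5 dark 13
scene 120 8 mean [ 0.474 -0.232  0.127] V 35.5 S 50.5 dark 7
scene 130 10 mean [ 0.475 -0.228  0.136] V 51.0 S 92.5 dark 8
```

View pics/s4.png

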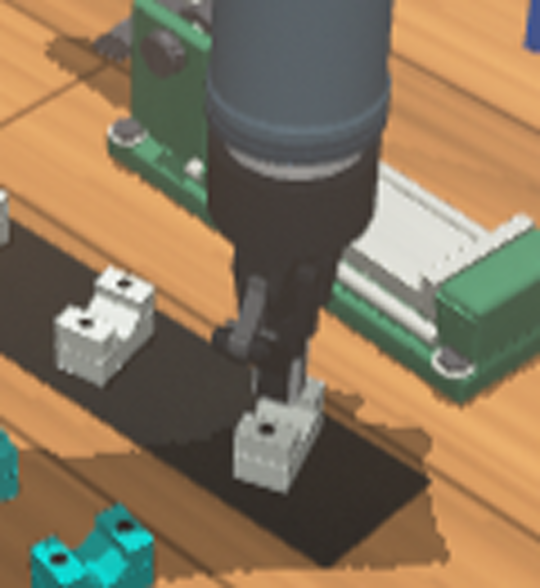

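The reported TCP is at z = 9 mm, but the wrist and side depth both put the shut fingertips at about z = 50 mm, so the fingers closed above the groove. I'll measure the real fingertip offset from the open-gripper picture.

Run:
```python
from h import *
q=np.load("pics/w1.npz");C=ctrl.camera_info("wrist")["hand_eye"]
L=cloud("wrist",q["d"],C)*1000
k=(L[...,0]>-150)&(L[...,0]<30)&(abs(L[...,2])<60)
print("open: max tool x",np.percentile(L[k][:,0],[90,99,99.9,100]))
for s in(-1,1):
    m=k&(L[...,1]*s>20); p=L[m]; t=p[p[:,0]>np.percentile(p[:,0],98)]; print(s,t.mean(0).round(1),t.min(0).round(1),t.max(0).round(1))
s=ctrl.observe()
im,d=ctrl.read_camera("wrist");L=cloud("wrist",d,C)*1000
k=(L[...,0]>-150)&(abs(L[...,1])<15)&(abs(L[...,2])<30)
v,u=np.where(k)
for x in range(-80,10,5):
    m=k&(L[...,0]>=x)&(L[...,0]<x+5)
    if m.any(): print(x,m.sum(),L[m].min(0).round(0),L[m].max(0).round(0), np.where(m)[0].min())
cv2.imwrite("pics/w4.png",im[:,:,::-1]); print(s["gripper_width"])
```

```text
open: max tool x [-95.60890741 -58.42683249 -51.86426746 -49.99395147]
-1 [-56.6 -44.4  -2.9] [-60.9 -56.7 -11.8] [-50.  -42.5  11.2]
1 [-56.5  43.6  -3. ] [-60.7  41.7 -11.9] [-50.1  55.6  11.1]
-80 454 [-80. -14. -14.] [-75.  13.  10.] 313
-75 566 [-75.  -7. -12.] [-70.   6.  11.] 307
-70 320 [-70. -14. -12.] [-65.  13.  -6.] 301
-65 383 [-65. -14. -12.] [-60.  13.  -7.] 295
-60 356 [-60. -14. -12.] [-55.  13.  -6.] 290
-55 336 [-55. -14. -12.] [-50.  13.  -7.] 285
-50 253 [-50. -14. -12.] [-45.  13.  -7.] 281
-45 134 [-45. -12. -12.] [-40.  11.  -7.] 278
-40 2 [-40.  -2. -11.] [-40.   2. -10.] 278
-30 490 [-30. -15. -14.] [-25.  15.   2.] 260
-25 90 [-25. -15. -14.] [-20.  15.   2.] 258
-20 560 [-20. -15. -14.] [-15.  15.   5.] 254
-15 758 [-15. -15. -14.] [-10.  15.   5.] 251
-10 167 [-10. -15. -14.] [-5. 15.  1.] 248
-5 139 [ -5. -15. -14.] [ -0.  15. -13.] 246
0 128 [  0. -15. -14.] [  5.  15. -13.] 243
5 1431 [  5. -15. -30.] [  9.  15. -13.] 215
7.753824822151431e-05
```

View pics/w4.png

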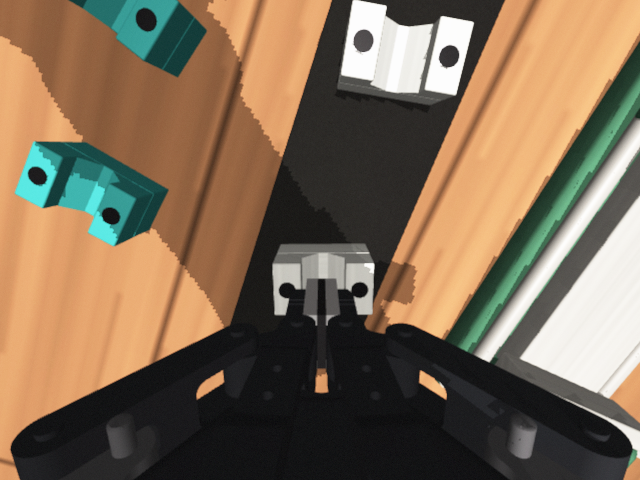

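Fingertips lie 40 mm (shut) to 50 mm (open) behind the reported TCP. From here on I command z 40 mm lower, with a force check. The fingers are above the block, so I can open here, descend and regrip.

>>> play_rows --steps '[{"wx": 0, "wy": 0, "wz": 0, "x": 0, "y": 0, "z": 0, "hand": 0}, {"wx": 0, "wy": 0, "wz": 0, "x": 0, "y": 0, "z": 0, "hand": 0}, {"wx": 0, "wy": 0, "wz": 0, "x": 0, "y": 0, "z": 0, "hand": 0}, {"wx": 0, "wy": 0, "wz": 0, "x": 0, "y": 0, "z": 0, "hand": 0}, {"wx": 0, "wy": 0, "wz": 0, "x": 0, "y": 1, "z": 0, "hand": 0}, {"wx": 0, "wy": 0, "wz": 0, "x": 13, "y": 0, "z": 0, "hand": 0}, {"wx": 0, "wy": 0, "wz": 0, "x": 13, "y": 0, "z": 0, "hand": 0}, {"wx": 0, "wy": 0, "wz": 0, "x": 10, "y": 0, "z": 0, "hand": 0}]'

```text
t: 7.02
position: [0.4576, -0.2363, -0.0288]
orientation: [[-0.001, 0.931, 0.365], [0.001, 0.365, -0.931], [-1.0, -0.001, -0.001]]
ft_force: [0.8, 0.9, 0.2]
gripper_width: 0.0853
```

>>> play_rows --steps '[{"wx": 0, "wy": 0, "wz": 0, "x": 3, "y": 0, "z": 0, "hand": 1}, {"wx": 0, "wy": 0, "wz": 0, "x": 0, "y": 0, "z": 0, "hand": 1}, {"wx": 0, "wy": 0, "wz": 0, "x": 0, "y": 0, "z": 0, "hand": 1}, {"wx": 0, "wy": 0, "wz": 0, "x": 0, "y": 0, "z": 0, "hand": 1}]'

```text
t: 7.52
position: [0.4584, -0.2366, -0.0302]
orientation: [[0.0, 0.931, 0.365], [-0.0, 0.365, -0.931], [-1.0, 0.0, 0.0]]
ft_force: [0.3, 0.5, -1.3]
gripper_width: 0.0492
```

Run:
```python
from h import *
x,y=vw(0,-.038)
s=ctrl.observe();p=s["position"];print(s["t"],p,s["ft_force"],s["gripper_width"])
plan([(p[0],p[1],.06,21.6,2),(x,y,.06,-4.1,4),(x,y,.013,-4.1,2),(x,y,.003,-4.1,1)],1)
```

```text
7.525 [ 0.4583955  -0.23660568 -0.03021358] [ 0.29343889  0.48749721 -1.26862605] 0.04921976182004517
{'x': -45.0, 'y': 0.0, 'z': 0.0, 'wx': -0.1, 'hand': 1}
{'x': -45.0, 'y': 0.0, 'z': 0.0, 'wx': -0.1, 'hand': 1}
{'x': -0.0, 'y': 34.0, 'z': 10.0, 'wx': 6.4, 'hand': 1}
{'x': -0.0, 'y': 35.0, 'z': 5.0, 'wx': 6.5, 'hand': 1}
{'x': -0.0, 'y': 36.0, 'z': 2.0, 'wx': 6.4, 'hand': 1}
{'x': -0.0, 'y': 35.0, 'z': -3.0, 'wx': 6.4, 'hand': 1}
{'x': 23.0, 'y': 0.0, 'z': 0.0, 'wx': 0.0, 'hand': 1}
{'x': 24.0, 'y': 0.0, 'z': 0.0, 'wx': 0.0, 'hand': 1}
{'x': 10.0, 'y': 0.0, 'z': 0.0, 'wx': 0.0, 'hand': 1}
end [ 599.5 -221.1    2.8] -4.09
```

>>> play_rows --steps '[{"wx": 0, "wy": 0, "wz": 0, "x": -45, "y": 0, "z": 0, "hand": 1}, {"wx": 0, "wy": 0, "wz": 0, "x": -45, "y": 0, "z": 0, "hand": 1}, {"wx": 6.4, "wy": 0, "wz": 0, "x": 0, "y": 34, "z": 10, "hand": 1}, {"wx": 6.4, "wy": 0, "wz": 0, "x": 0, "y": 35, "z": 5, "hand": 1}, {"wx": 6.4, "wy": 0, "wz": 0, "x": 0, "y": 36, "z": 2, "hand": 1}, {"wx": 6.4, "wy": 0, "wz": 0, "x": 0, "y": 35, "z": -3, "hand": 1}, {"wx": 0, "wy": 0, "wz": 0, "x": 0, "y": 0, "z": 0, "hand": 1}, {"wx": 0, "wy": 0, "wz": 0, "x": 0, "y": 0, "z": 0, "hand": 1}]'

```text
t: 8.52
position: [0.5984, -0.2217, 0.0593]
orientation: [[-0.001, 0.997, -0.073], [-0.0, -0.073, -0.997], [-1.0, -0.001, 0.0]]
ft_force: [0.1, -0.9, -1.3]
gripper_width: 0.049
```

Run:
```python
from h import *
x,y=vw(0,-.038)
s=ctrl.observe();p=s["position"];print(s["t"],p,s["ft_force"],s["gripper_width"])
im,d=ctrl.read_camera("wrist");cv2.imwrite("pics/w5.png",im[:,:,::-1])
C=ctrl.camera_info("wrist")["hand_eye"];L=cloud("wrist",d,C)*1000
# held block near-face (camera side) : tool z
k=(abs(L[...,1])<22)&(L[...,0]>-40)&(L[...,0]<-28)&(abs(L[...,2])<25)
print("held near pts",k.sum(),np.percentile(L[k][:,2],[2,50,98]))
T=np.eye(4);T[:3,:3]=s["orientation"];T[:3,3]=p
W=cloud("wrist",d,T@C)
plan([(x,y,.013,-4.1,2),(x,y,.003,-4.1,2)],1)
```

```text
8.525 [ 0.59835932 -0.22167652  0.05928949] [ 0.13487511 -0.89990155 -1.28410811] 0.04904516513441227
held near pts 536 [-13.89735912 -13.42428615 -12.98072164]
{'x': 23.0, 'y': 1.0, 'z': -0.0, 'wx': -0.1, 'hand': 1}
{'x': 23.0, 'y': 0.0, 'z': -0.0, 'wx': -0.0, 'hand': 1}
{'x': 5.0, 'y': 0.0, 'z': -0.0, 'wx': -0.0, 'hand': 1}
{'x': 5.0, 'y': 0.0, 'z': -0.0, 'wx': -0.0, 'hand': 1}
end [ 599.1 -222.     3.4] -4.11
```

View pics/w5.png

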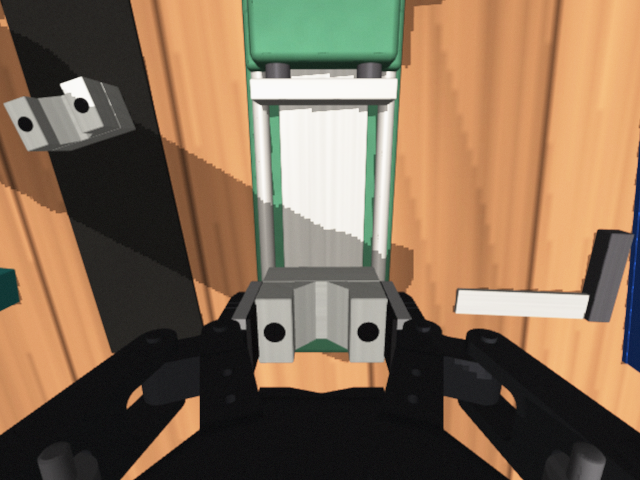

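Block held square and centred: near face at tool z = -13.4 mm, so its centre is 0.6 mm off. Lowering and releasing.

>>> play_rows --steps '[{"wx": 0, "wy": 0, "wz": 0, "x": 23, "y": 1, "z": 0, "hand": 1}, {"wx": 0, "wy": 0, "wz": 0, "x": 23, "y": 0, "z": 0, "hand": 1}, {"wx": 0, "wy": 0, "wz": 0, "x": 5, "y": 0, "z": 0, "hand": 1}, {"wx": 0, "wy": 0, "wz": 0, "x": 5, "y": 0, "z": 0, "hand": 1}, {"wx": 0, "wy": 0, "wz": 0, "x": 0, "y": 0, "z": 0, "hand": 1}]'

```text
t: 9.2
position: [0.6005, -0.2217, 0.0035]
orientation: [[0.0, 0.997, -0.073], [-0.0, -0.073, -0.997], [-1.0, 0.0, 0.0]]
ft_force: [-0.5, 0.8, -0.7]
gripper_width: 0.0493
```

>>> play_rows --steps '[{"wx": 0, "wy": 0, "wz": 0, "x": 1, "y": 0, "z": 0, "hand": 1}, {"wx": 0, "wy": 0, "wz": 0, "x": 0, "y": 0, "z": 0, "hand": 0}, {"wx": 0, "wy": 0, "wz": 0, "x": 0, "y": 0, "z": 0, "hand": 0}, {"wx": 0, "wy": 0, "wz": 0, "x": 0, "y": 0, "z": 0, "hand": 0}, {"wx": 0, "wy": 0, "wz": 0, "x": -20, "y": 0, "z": 0, "hand": 0}, {"wx": 0, "wy": 0, "wz": 0, "x": -40, "y": 0, "z": 0, "hand": 0}, {"wx": 0, "wy": 0, "wz": 0, "x": 0, "y": 0, "z": 0, "hand": 0}]'

```text
t: 10.07
position: [0.6032, -0.2232, 0.0671]
orientation: [[0.007, 0.997, -0.073], [-0.002, -0.073, -0.997], [-1.0, 0.007, 0.002]]
ft_force: [0.3, -0.7, -0.9]
gripper_width: 0.0856
```

Run:
```python
from h import *
s=ctrl.observe();print(s["t"],s["position"],s["ft_force"],s["gripper_width"])
plan([(.4508,-.1243,.06,12.2,4)],0)
```

```text
10.075 [ 0.60323559 -0.22318335  0.06714355] [ 0.32816572 -0.71644451 -0.92726259] 0.08555529766212949
{'x': 2.0, 'y': -40.0, 'z': -22.0, 'wx': -4.1, 'hand': 0}
{'x': 2.0, 'y': -38.0, 'z': -24.0, 'wx': -4.1, 'hand': 0}
{'x': 1.0, 'y': -36.0, 'z': -28.0, 'wx': -4.1, 'hand': 0}
{'x': 2.0, 'y': -35.0, 'z': -30.0, 'wx': -4.1, 'hand': 0}
end [ 450.3 -124.    60.1] 12.19
```

>>> play_rows --steps '[{"wx": -4.1, "wy": 0, "wz": 0, "x": 0, "y": -40, "z": -22, "hand": 0}, {"wx": -4.1, "wy": 0, "wz": 0, "x": 0, "y": -38, "z": -24, "hand": 0}, {"wx": -4.1, "wy": 0, "wz": 0, "x": 0, "y": -36, "z": -28, "hand": 0}, {"wx": -4.1, "wy": 0, "wz": 0, "x": 0, "y": -35, "z": -30, "hand": 0}, {"wx": 0, "wy": 0, "wz": 0, "x": 0, "y": 0, "z": 0, "hand": 0}, {"wx": 0, "wy": 0, "wz": 0, "x": 0, "y": 0, "z": 0, "hand": 0}, {"wx": 0, "wy": 0, "wz": 0, "x": 0, "y": 0, "z": 0, "hand": 0}]'

```text
t: 10.95
position: [0.4488, -0.1233, 0.0629]
orientation: [[0.001, 0.978, 0.211], [-0.001, 0.211, -0.978], [-1.0, 0.001, 0.001]]
ft_force: [0.0, -0.8, -0.3]
gripper_width: 0.0858
```

Run:
```python
from h import *
s=ctrl.observe();print(s["t"],s["position"],s["ft_force"],s["gripper_width"])
plan([(.4508,-.1243,-.03,12.2,3)],0)
im,d=ctrl.read_camera("wrist");cv2.imwrite("pics/w6.png",im[:,:,::-1])
im,d=ctrl.read_camera("scene");cv2.imwrite("pics/sc6.png",cv2.resize(im[200:320,200:400,::-1],None,fx=3.5,fy=3.5,interpolation=cv2.INTER_CUBIC))
W=cloud("scene",d)
P=W.reshape(-1,3);c,s_=np.cos(A),np.sin(A)
L=np.c_[(P[:,:2]-O)@[c,s_],(P[:,:2]-O)@[-s_,c],P[:,2]]
k=(abs(L[:,0])<.045)&(L[:,1]>-.055)&(L[:,1]<.05)&(L[:,2]>.06)
print("blockA vice frame",k.sum(),L[k].mean(0),L[k].min(0),L[k].max(0))
```

```text
10.95 [ 0.44875839 -0.12325894  0.06291608] [ 0.00982121 -0.75104826 -0.27415762] 0.08584579429821548
{'x': 31.0, 'y': 1.0, 'z': 0.0, 'wx': -0.0, 'hand': 0}
{'x': 31.0, 'y': 0.0, 'z': 1.0, 'wx': -0.0, 'hand': 0}
{'x': 31.0, 'y': 1.0, 'z': 0.0, 'wx': -0.0, 'hand': 0}
end [ 450.9 -123.8  -30.1] 12.17
blockA vice frame 149 [ 0.0031158  -0.03786226  0.06844085] [-0.02929921 -0.05447692  0.06054713] [ 0.03101312 -0.02170455  0.08101605]
```

View pics/w6.png

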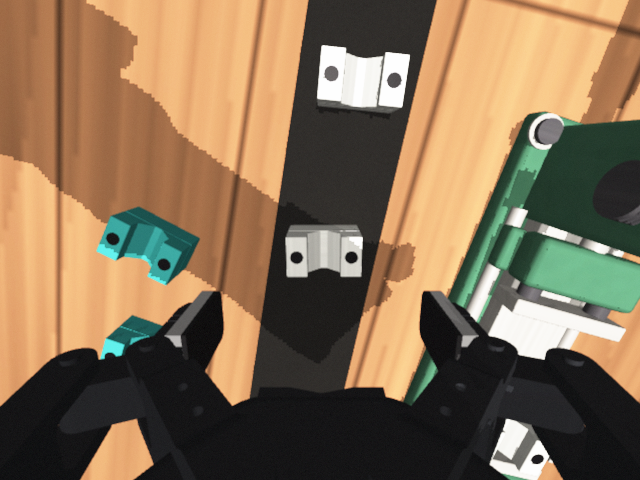

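View pics/sc6.png

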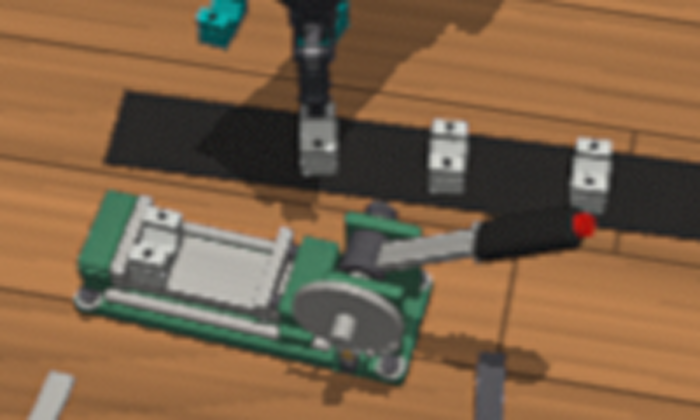

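Block A stands on the bed next to the fixed jaw, at vice-frame y ≈ -38 mm and x ≈ 0 to 3 mm. In the scene crop it is at (155,240). Next is block B.

>>> play_rows --steps '[{"wx": 0, "wy": 0, "wz": 0, "x": 31, "y": 1, "z": 0, "hand": 0}, {"wx": 0, "wy": 0, "wz": 0, "x": 31, "y": 1, "z": 1, "hand": 0}, {"wx": 0, "wy": 0, "wz": 0, "x": 31, "y": 0, "z": 0, "hand": 0}, {"wx": 0, "wy": 0, "wz": 0, "x": 0, "y": 0, "z": 0, "hand": 1}, {"wx": 0, "wy": 0, "wz": 0, "x": 0, "y": 0, "z": 0, "hand": 1}, {"wx": 0, "wy": 0, "wz": 0, "x": 0, "y": 0, "z": 0, "hand": 1}, {"wx": 0, "wy": 0, "wz": 0, "x": 0, "y": 0, "z": 0, "hand": 1}]'

```text
t: 11.92
position: [0.4506, -0.1233, -0.0293]
orientation: [[0.002, 0.977, 0.212], [-0.0, 0.212, -0.977], [-1.0, 0.002, 0.001]]
ft_force: [-0.4, -0.2, 7.1]
gripper_width: 0.0492
```

Run:
```python
from h import *
x,y=vw(0,-.008)
s=ctrl.observe();p=s["position"];print(s["t"],p,s["ft_force"],s["gripper_width"])
plan([(p[0],p[1],.06,12.2,2),(x,y,.06,-4.1,4)],1)
```

```text
11.925 [ 0.45060387 -0.12327613 -0.02933124] [-0.44038674 -0.20200118  7.07175026] 0.0492068651742678
{'x': -45.0, 'y': 0.0, 'z': 0.0, 'wx': 0.0, 'hand': 1}
{'x': -44.0, 'y': 0.0, 'z': 0.0, 'wx': 0.0, 'hand': 1}
{'x': -0.0, 'y': 33.0, 'z': 25.0, 'wx': 4.1, 'hand': 1}
{'x': -0.0, 'y': 35.0, 'z': 22.0, 'wx': 4.1, 'hand': 1}
{'x': -0.0, 'y': 37.0, 'z': 20.0, 'wx': 4.0, 'hand': 1}
{'x': -0.0, 'y': 37.0, 'z': 17.0, 'wx': 4.1, 'hand': 1}
end [ 601.2 -191.9   59.7] -4.09
```

>>> play_rows --steps '[{"wx": 0, "wy": 0, "wz": 0, "x": -45, "y": 0, "z": 0, "hand": 1}, {"wx": 0, "wy": 0, "wz": 0, "x": -45, "y": 0, "z": 0, "hand": 1}, {"wx": 4.1, "wy": 0, "wz": 0, "x": 0, "y": 33, "z": 25, "hand": 1}, {"wx": 4.1, "wy": 0, "wz": 0, "x": 0, "y": 35, "z": 22, "hand": 1}, {"wx": 4.1, "wy": 0, "wz": 0, "x": 0, "y": 37, "z": 20, "hand": 1}, {"wx": 4, "wy": 0, "wz": 0, "x": 0, "y": 37, "z": 17, "hand": 1}, {"wx": 0, "wy": 0, "wz": 0, "x": 0, "y": 0, "z": 0, "hand": 1}, {"wx": 0, "wy": 0, "wz": 0, "x": 0, "y": 0, "z": 0, "hand": 1}]'

```text
t: 12.92
position: [0.599, -0.1913, 0.0594]
orientation: [[-0.001, 0.997, -0.071], [0.001, -0.071, -0.997], [-1.0, -0.001, -0.0]]
ft_force: [-0.1, -0.7, -1.7]
gripper_width: 0.049
```

Run:
```python
from h import *
x,y=vw(0,-.008)
s=ctrl.observe();p=s["position"];print(s["t"],p,s["ft_force"],s["gripper_width"])
im,d=ctrl.read_camera("wrist");cv2.imwrite("pics/w7.png",im[:,:,::-1])
C=ctrl.camera_info("wrist")["hand_eye"];L=cloud("wrist",d,C)*1000
k=(abs(L[...,1])<22)&(L[...,0]>-40)&(L[...,0]<-28)&(abs(L[...,2])<25)
print("held near pts",k.sum(),np.percentile(L[k][:,2],[2,50,98]))
plan([(x,y,.013,-4.1,2),(x,y,.002,-4.1,2)],1)
```

```text
12.925 [ 0.59904913 -0.19130208  0.05940832] [-0.14876249 -0.74892262 -1.65040812] 0.04895013268381043
held near pts 630 [-13.15235547 -12.71313236 -12.27857089]
{'x': 23.0, 'y': 1.0, 'z': 0.0, 'wx': 0.0, 'hand': 1}
{'x': 23.0, 'y': 2.0, 'z': 0.0, 'wx': 0.0, 'hand': 1}
{'x': 6.0, 'y': -0.0, 'z': 0.0, 'wx': 0.0, 'hand': 1}
{'x': 5.0, 'y': -0.0, 'z': 0.0, 'wx': 0.0, 'hand': 1}
end [ 601.8 -191.3    2.4] -4.07
```

View pics/w7.png

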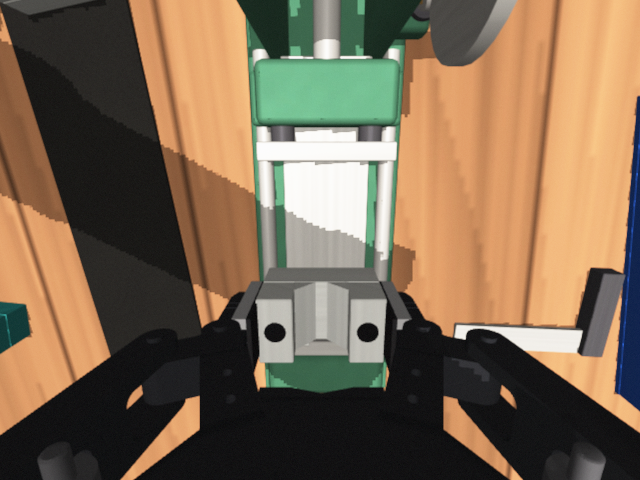

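>>> play_rows --steps '[{"wx": 0, "wy": 0, "wz": 0, "x": 23, "y": 1, "z": -1, "hand": 1}, {"wx": 0, "wy": 0, "wz": 0, "x": 23, "y": 2, "z": 0, "hand": 1}, {"wx": 0, "wy": 0, "wz": 0, "x": 6, "y": 0, "z": 0, "hand": 1}, {"wx": 0, "wy": 0, "wz": 0, "x": 5, "y": 0, "z": 0, "hand": 1}, {"wx": 0, "wy": 0, "wz": 0, "x": 0, "y": 0, "z": 0, "hand": 1}, {"wx": 0, "wy": 0, "wz": 0, "x": 0, "y": 0, "z": 0, "hand": 1}]'

```text
t: 13.72
position: [0.6036, -0.1912, 0.0029]
orientation: [[0.001, 0.997, -0.071], [-0.0, -0.071, -0.997], [-1.0, 0.001, 0.0]]
ft_force: [-0.5, 0.5, -1.0]
gripper_width: 0.0492
```

>>> play_rows --steps '[{"wx": 0, "wy": 0, "wz": 0, "x": 1, "y": -1, "z": 0, "hand": 1}, {"wx": 0, "wy": 0, "wz": 0, "x": 0, "y": 0, "z": 0, "hand": 0}, {"wx": 0, "wy": 0, "wz": 0, "x": 0, "y": 0, "z": 0, "hand": 0}, {"wx": 0, "wy": 0, "wz": 0, "x": 0, "y": 0, "z": 0, "hand": 0}, {"wx": 0, "wy": 0, "wz": 0, "x": -20, "y": 0, "z": 0, "hand": 0}, {"wx": 0, "wy": 0, "wz": 0, "x": -40, "y": 0, "z": 0, "hand": 0}, {"wx": 0, "wy": 0, "wz": 0, "x": 0, "y": 0, "z": 0, "hand": 0}]'

```text
t: 14.6
position: [0.605, -0.1924, 0.066]
orientation: [[0.007, 0.997, -0.072], [-0.002, -0.072, -0.997], [-1.0, 0.007, 0.002]]
ft_force: [-0.1, -0.2, -1.0]
gripper_width: 0.0856
```

Run:
```python
from h import *
s=ctrl.observe();print(s["t"],s["position"],s["ft_force"],s["gripper_width"])
plan([(.50,-.10,.06,3,3),(.4493,-.0138,.06,6.9,3)],0)
```

```text
14.6 [ 0.60502398 -0.19237449  0.06599345] [-0.05120212 -0.17269602 -1.00674253] 0.08557782394601553
{'x': 2.0, 'y': -37.0, 'z': -28.0, 'wx': -2.4, 'hand': 0}
{'x': 2.0, 'y': -36.0, 'z': -30.0, 'wx': -2.3, 'hand': 0}
{'x': 2.0, 'y': -35.0, 'z': -31.0, 'wx': -2.4, 'hand': 0}
{'x': -0.0, 'y': -15.0, 'z': -30.0, 'wx': -1.3, 'hand': 0}
{'x': -0.0, 'y': -15.0, 'z': -30.0, 'wx': -1.3, 'hand': 0}
{'x': -0.0, 'y': -14.0, 'z': -30.0, 'wx': -1.3, 'hand': 0}
end [449.1 -13.6  60. ] 6.89
```

>>> play_rows --steps '[{"wx": -2.4, "wy": 0, "wz": 0, "x": 0, "y": -37, "z": -28, "hand": 0}, {"wx": -2.4, "wy": 0, "wz": 0, "x": 0, "y": -36, "z": -30, "hand": 0}, {"wx": -2.4, "wy": 0, "wz": 0, "x": 0, "y": -35, "z": -31, "hand": 0}, {"wx": -1.3, "wy": 0, "wz": 0, "x": 0, "y": -15, "z": -30, "hand": 0}, {"wx": -1.3, "wy": 0, "wz": 0, "x": 0, "y": -15, "z": -30, "hand": 0}, {"wx": -1.3, "wy": 0, "wz": 0, "x": 0, "y": -14, "z": -30, "hand": 0}, {"wx": 0, "wy": 0, "wz": 0, "x": 0, "y": 0, "z": 0, "hand": 0}, {"wx": 0, "wy": 0, "wz": 0, "x": 0, "y": 0, "z": 0, "hand": 0}]'

```text
t: 15.6
position: [0.4467, -0.0128, 0.062]
orientation: [[0.001, 0.993, 0.122], [-0.0, 0.122, -0.993], [-1.0, 0.001, 0.0]]
ft_force: [0.7, 0.4, 0.1]
gripper_width: 0.0851
```

Run:
```python
from h import *
s=ctrl.observe();print(s["t"],s["position"],s["ft_force"],s["gripper_width"])
plan([(.4493,-.0145,-.03,6.9,3)],0)
```

```text
15.6 [ 0.44671031 -0.01276308  0.06198541] [0.67159684 0.40781701 0.05947457] 0.08506976539582568
{'x': 31.0, 'y': 1.0, 'z': 1.0, 'wx': 0.0, 'hand': 0}
{'x': 30.0, 'y': 1.0, 'z': 0.0, 'wx': 0.1, 'hand': 0}
{'x': 31.0, 'y': 0.0, 'z': 1.0, 'wx': -0.0, 'hand': 0}
end [448.9 -14.5 -30. ] 6.89
```

>>> play_rows --steps '[{"wx": 0, "wy": 0, "wz": 0, "x": 31, "y": 1, "z": 1, "hand": 0}, {"wx": 0, "wy": 0, "wz": 0, "x": 30, "y": 1, "z": 0, "hand": 0}, {"wx": 0, "wy": 0, "wz": 0, "x": 30, "y": 0, "z": 1, "hand": 0}, {"wx": 0, "wy": 0, "wz": 0, "x": 0, "y": 0, "z": 0, "hand": 1}, {"wx": 0, "wy": 0, "wz": 0, "x": 0, "y": 0, "z": 0, "hand": 1}, {"wx": 0, "wy": 0, "wz": 0, "x": 0, "y": 0, "z": 0, "hand": 1}, {"wx": 0, "wy": 0, "wz": 0, "x": 0, "y": 0, "z": 0, "hand": 1}]'

```text
t: 16.48
position: [0.4494, -0.0143, -0.0283]
orientation: [[0.002, 0.993, 0.122], [-0.0, 0.122, -0.993], [-1.0, 0.002, 0.0]]
ft_force: [-0.9, -0.2, 7.6]
gripper_width: 0.0489
```

Run:
```python
from h import *
x,y=vw(0,.022)
s=ctrl.observe();p=s["position"];print(s["t"],p,s["ft_force"],s["gripper_width"])
plan([(p[0],p[1],.06,6.9,2),(.48,-.12,.065,2,3),(x,y,.065,-4.1,3)],1)
```

```text
16.475 [ 0.4493578  -0.0143217  -0.02826915] [-0.87105747 -0.197736    7.57299716] 0.04893574382837944
{'x': -44.0, 'y': 0.0, 'z': 0.0, 'wx': 0.0, 'hand': 1}
{'x': -44.0, 'y': 0.0, 'z': 0.0, 'wx': 0.1, 'hand': 1}
{'x': -2.0, 'y': 6.0, 'z': 36.0, 'wx': 1.6, 'hand': 1}
{'x': -2.0, 'y': 7.0, 'z': 36.0, 'wx': 1.7, 'hand': 1}
{'x': -1.0, 'y': 8.0, 'z': 36.0, 'wx': 1.6, 'hand': 1}
{'x': -0.0, 'y': 41.0, 'z': 15.0, 'wx': 2.0, 'hand': 1}
{'x': -0.0, 'y': 41.0, 'z': 14.0, 'wx': 2.1, 'hand': 1}
{'x': -0.0, 'y': 42.0, 'z': 13.0, 'wx': 2.0, 'hand': 1}
end [ 604.2 -162.1   64.7] -4.1
```

>>> play_rows --steps '[{"wx": 0, "wy": 0, "wz": 0, "x": -45, "y": 0, "z": 0, "hand": 1}, {"wx": 0, "wy": 0, "wz": 0, "x": -45, "y": 0, "z": 0, "hand": 1}, {"wx": 1.6, "wy": 0, "wz": 0, "x": -2, "y": 6, "z": 36, "hand": 1}, {"wx": 1.7, "wy": 0, "wz": 0, "x": -2, "y": 7, "z": 36, "hand": 1}, {"wx": 1.7, "wy": 0, "wz": 0, "x": -1, "y": 8, "z": 36, "hand": 1}, {"wx": 2, "wy": 0, "wz": 0, "x": 0, "y": 41, "z": 15, "hand": 1}, {"wx": 2, "wy": 0, "wz": 0, "x": 0, "y": 41, "z": 14, "hand": 1}, {"wx": 2, "wy": 0, "wz": 0, "x": 0, "y": 42, "z": 13, "hand": 1}]'

```text
t: 17.48
position: [0.6046, -0.1617, 0.0661]
orientation: [[0.0, 0.998, -0.07], [0.0, -0.07, -0.998], [-1.0, 0.0, -0.0]]
ft_force: [0.5, -0.9, -1.6]
gripper_width: 0.0487
```

>>> play_rows --steps '[{"wx": 0, "wy": 0, "wz": 0, "x": 0, "y": 0, "z": 0, "hand": 1}, {"wx": 0, "wy": 0, "wz": 0, "x": 0, "y": 0, "z": 0, "hand": 1}]'

```text
t: 17.73
position: [0.6023, -0.1614, 0.0655]
orientation: [[-0.001, 0.998, -0.069], [0.0, -0.069, -0.998], [-1.0, -0.001, -0.0]]
ft_force: [-1.7, -0.1, -1.8]
gripper_width: 0.0491
```

Run:
```python
from h import *
x,y=vw(0,.022)
s=ctrl.observe();p=s["position"];print(s["t"],p,s["ft_force"],s["gripper_width"])
im,d=ctrl.read_camera("wrist");cv2.imwrite("pics/w8.png",im[:,:,::-1])
C=ctrl.camera_info("wrist")["hand_eye"];L=cloud("wrist",d,C)*1000
k=(abs(L[...,1])<22)&(L[...,0]>-40)&(L[...,0]<-28)&(abs(L[...,2])<25)
print("held near pts",k.sum(),np.percentile(L[k][:,2],[2,50,98]))
plan([(x-.002,y,.013,-4.1,2),(x-.002,y,.001,-4.1,2)],1)
```

```text
17.725 [ 0.60231209 -0.16138254  0.06551127] [-1.68262485 -0.09226444 -1.8044248 ] 0.0490711575757113
held near pts 654 [-15.01402537 -14.57297956 -14.07866717]
{'x': 26.0, 'y': -0.0, 'z': 0.0, 'wx': 0.1, 'hand': 1}
{'x': 27.0, 'y': -0.0, 'z': 1.0, 'wx': 0.0, 'hand': 1}
{'x': 6.0, 'y': -0.0, 'z': -0.0, 'wx': 0.0, 'hand': 1}
{'x': 6.0, 'y': -0.0, 'z': -0.0, 'wx': 0.0, 'hand': 1}
end [ 6.020e+02 -1.622e+02  5.000e-01] -4.09
```

View pics/w8.png

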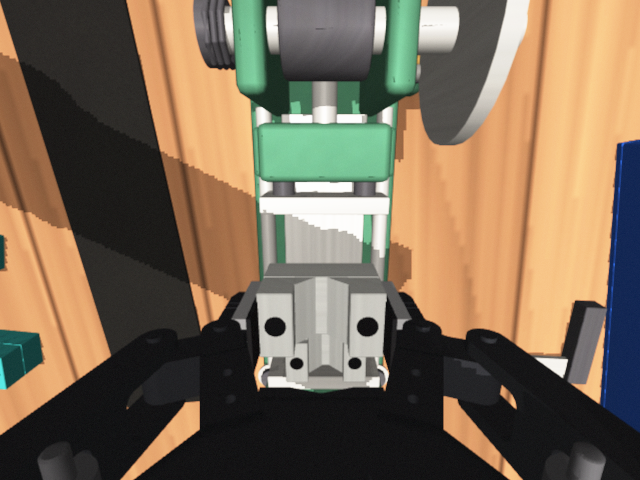

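>>> play_rows --steps '[{"wx": 0, "wy": 0, "wz": 0, "x": 26, "y": 0, "z": 0, "hand": 1}, {"wx": 0, "wy": 0, "wz": 0, "x": 26, "y": 0, "z": 1, "hand": 1}, {"wx": 0, "wy": 0, "wz": 0, "x": 6, "y": 0, "z": 0, "hand": 1}, {"wx": 0, "wy": 0, "wz": 0, "x": 5, "y": 0, "z": 0, "hand": 1}, {"wx": 0, "wy": 0, "wz": 0, "x": 0, "y": 0, "z": 0, "hand": 1}, {"wx": 0, "wy": 0, "wz": 0, "x": 0, "y": 0, "z": 0, "hand": 1}]'

```text
t: 18.52
position: [0.6039, -0.1629, 0.0038]
orientation: [[0.001, 0.998, -0.07], [-0.0, -0.07, -0.998], [-1.0, 0.001, 0.0]]
ft_force: [-1.2, 0.9, 4.8]
gripper_width: 0.0488
```

>>> play_rows --steps '[{"wx": 0, "wy": 0, "wz": 0, "x": 0, "y": 0, "z": 0, "hand": 0}, {"wx": 0, "wy": 0, "wz": 0, "x": 0, "y": 0, "z": 0, "hand": 0}, {"wx": 0, "wy": 0, "wz": 0, "x": 0, "y": 0, "z": 0, "hand": 0}, {"wx": 0, "wy": 0, "wz": 0, "x": -20, "y": 0, "z": 0, "hand": 0}, {"wx": 0, "wy": 0, "wz": 0, "x": -40, "y": 0, "z": 0, "hand": 0}, {"wx": 0, "wy": 0, "wz": 0, "x": -50, "y": 0, "z": 0, "hand": 0}, {"wx": 0, "wy": 0, "wz": 0, "x": -50, "y": 0, "z": 0, "hand": 0}, {"wx": 0, "wy": 0, "wz": 0, "x": -20, "y": 0, "z": 0, "hand": 0}]'

```text
t: 19.52
position: [0.6049, -0.1637, 0.1871]
orientation: [[0.006, 0.998, -0.07], [-0.001, -0.07, -0.998], [-1.0, 0.006, 0.001]]
ft_force: [0.3, 0.1, -0.5]
gripper_width: 0.0854
```

>>> play_rows --steps '[{"wx": 0, "wy": 0, "wz": 0, "x": 0, "y": 0, "z": -10, "hand": 0}, {"wx": 0, "wy": 0, "wz": 0, "x": 0, "y": 0, "z": 0, "hand": 0}, {"wx": 0, "wy": 0, "wz": 0, "x": 0, "y": 0, "z": 0, "hand": 0}]'

```text
t: 19.9
position: [0.6029, -0.1521, 0.1809]
orientation: [[-0.003, 0.998, -0.069], [0.0, -0.069, -0.998], [-1.0, -0.003, -0.0]]
ft_force: [-0.2, -0.6, -0.1]
gripper_width: 0.0854
```

Run:
```python
from h import *
s=ctrl.observe();print(s["t"],s["position"],s["ft_force"],s["gripper_width"],s["joint_positions"].round(0))
im,d=ctrl.read_camera("wrist");cv2.imwrite("pics/w9.png",im[:,:,::-1])
T=np.eye(4);T[:3,:3]=s["orientation"];T[:3,3]=s["position"];T=T@ctrl.camera_info("wrist")["hand_eye"]
W=cloud("wrist",d,T);np.savez("pics/w9.npz",d=d,T=T,im=im)
P=W.reshape(-1,3);c,s_=np.cos(A),np.sin(A)
L=np.c_[(P[:,:2]-O)@[c,s_],(P[:,:2]-O)@[-s_,c],P[:,2]]
k=(abs(L[:,0])<.04)&(abs(L[:,1])<.06)&(L[:,2]>.065)&(L[:,2]<.075);t=L[k]
print(len(t),np.median(t[:,2]))
h,_=np.histogram(t[:,1]*1000,bins=range(-56,44,2));print(list(zip(range(-56,42,2),h)))
for lo,hi in((-.0535,-.024),(-.023,.0065),(.008,.04)):
    b=t[(t[:,1]>lo)&(t[:,1]<hi)]; print(cv2.minAreaRect((b[:,:2]*1000).astype(np.float32)))
```

```text
19.9 [ 0.60291839 -0.15208996  0.18089754] [-0.18520394 -0.6315509  -0.06864822] 0.0854166474667936 [-17.  34.  40.  95. -24.  60.  26.]
2608 0.06853417972974726
[(-56, np.int64(0)), (-54, np.int64(12)), (-52, np.int64(48)), (-50, np.int64(59)), (-48, np.int64(59)), (-46, np.int64(54)), (-44, np.int64(60)), (-42, np.int64(52)), (-40, np.int64(53)), (-38, np.int64(59)), (-36, np.int64(61)), (-34, np.int64(52)), (-32, np.int64(63)), (-30, np.int64(55)), (-28, np.int64(61)), (-26, np.int64(83)), (-24, np.int64(3)), (-22, np.int64(58)), (-20, np.int64(61)), (-18, np.int64(54)), (-16, np.int64(66)), (-14, np.int64(55)), (-12, np.int64(62)), (-10, np.int64(61)), (-8, np.int64(60)), (-6, np.int64(59)), (-4, np.int64(61)), (-2, np.int64(60)), (0, np.int64(63)), (2, np.int64(60)), (4, np.int64(85)), (6, np.int64(4)), (8, np.int64(61)), (10, np.int64(61)), (12, np.int64(66)), (14, np.int64(67)), (16, np.int64(63)), (18, np.int64(57)), (20, np.int64(67)), (22, np.int64(61)), (24, np.int64(61)), (26, np.int64(62)), (28, np.int64(65)), (30, np.int64(68)), (32, np.int64(74)), (34, np.int64(72)), (36, np.int64(0)), (38, np.int64(0)), (40, np.int64(0))]
((1.1011238098144531, -38.33479309082031), (49.79214096069336, 28.37689971923828), 0.07932084798812866)
((1.3512001037597656, -8.03978157043457), (49.46747970581055, 27.80841064453125), 0.22444462776184082)
((-0.25296783447265625, 22.028961181640625), (50.03884506225586, 27.867267608642578), 0.04840920865535736)
```

View pics/w9.png

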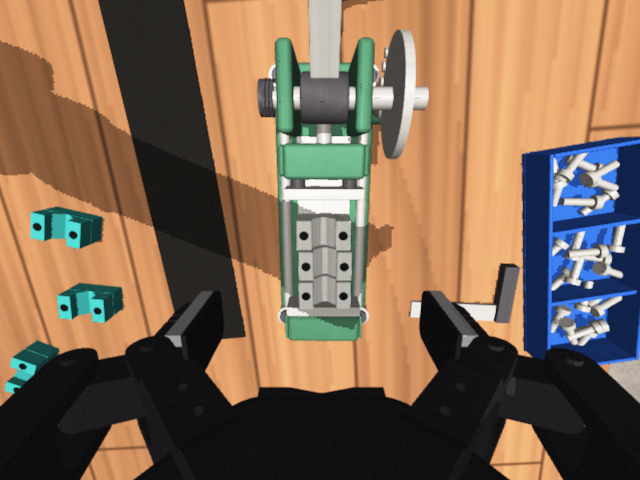

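All three stand on the bed, upright and in line, at vice-frame x of 1.1, 1.4 and -0.3 mm, y of -38, -8 and 22 mm, and less than 0.3° off square. Next I shut the gripper and move above the lever grip.

```bash
cat >> h.py <<'E'
def press(q,r=.155,n=.011):
    t=.6-q; y=.135+r*np.cos(t)-n*np.sin(t); z=.1+r*np.sin(t)+n*np.cos(t); w=vw(0,y); return np.array([w[0],w[1],z])
E
python3 - <<'E'
from h import *
for q in(0,.14,.28,.42,.56,.7,.84,.87): print(q,press(q).round(4))
p=ctrl.observe()["position"]; a=press(0)
plan([(p[0],p[1],.215,-4.1,1),(a[0],a[1],.215,-4.1,5)],1)
E
```

```text
0 [0.6206 0.0724 0.1966]
0.14 [0.6214 0.0846 0.1787]
0.28 [0.6221 0.0943 0.1592]
0.42 [0.6226 0.1011 0.1386]
0.56 [0.6229 0.105  0.1172]
0.7 [0.623  0.1059 0.0955]
0.84 [0.6228 0.1037 0.0738]
0.87 [0.6227 0.1029 0.0693]
{'x': -34.0, 'y': 0.0, 'z': -0.0, 'wx': 0.1, 'hand': 1}
{'x': 0.0, 'y': 0.0, 'z': -45.0, 'wx': 0.0, 'hand': 1}
{'x': 0.0, 'y': 1.0, 'z': -45.0, 'wx': 0.0, 'hand': 1}
{'x': 0.0, 'y': -0.0, 'z': -45.0, 'wx': 0.0, 'hand': 1}
{'x': 0.0, 'y': 0.0, 'z': -45.0, 'wx': 0.0, 'hand': 1}
{'x': 0.0, 'y': 0.0, 'z': -46.0, 'wx': 0.0, 'hand': 1}
end [620.2  72.9 215.1] -4.09
```

>>> play_rows --steps '[{"wx": 0, "wy": 0, "wz": 0, "x": -34, "y": 0, "z": 0, "hand": 1}, {"wx": 0, "wy": 0, "wz": 0, "x": 0, "y": 0, "z": -45, "hand": 1}, {"wx": 0, "wy": 0, "wz": 0, "x": 0, "y": 1, "z": -45, "hand": 1}, {"wx": 0, "wy": 0, "wz": 0, "x": 0, "y": 0, "z": -45, "hand": 1}, {"wx": 0, "wy": 0, "wz": 0, "x": 0, "y": 0, "z": -45, "hand": 1}, {"wx": 0, "wy": 0, "wz": 0, "x": 0, "y": 0, "z": -45, "hand": 1}, {"wx": 0, "wy": 0, "wz": 0, "x": 0, "y": 0, "z": 0, "hand": 1}, {"wx": 0, "wy": 0, "wz": 0, "x": 0, "y": 0, "z": 0, "hand": 1}]'

```text
t: 20.95
position: [0.6203, 0.0707, 0.216]
orientation: [[-0.001, 0.998, -0.07], [-0.001, -0.07, -0.998], [-1.0, -0.001, 0.001]]
ft_force: [0.0, -1.1, 0.5]
gripper_width: 0.0
```

Run:
```python
from h import *
s=ctrl.observe();print(s["t"],s["position"],s["ft_force"],s["gripper_width"],s["joint_positions"].round(0))
im,d=ctrl.read_camera("wrist");cv2.imwrite("pics/w10.png",im[:,:,::-1])
T=np.eye(4);T[:3,:3]=s["orientation"];T[:3,3]=s["position"];T=T@ctrl.camera_info("wrist")["hand_eye"]
W=cloud("wrist",d,T)
for r in ctrl.place_of("wrist","lever_press"): print(r["p"],r["pixel"],W[int(r["pixel"][1]),int(r["pixel"][0])])
im,d=ctrl.read_camera("side");cv2.imwrite("pics/s10.png",cv2.resize(im[100:340,200:440,::-1],None,fx=2.5,fy=2.5,interpolation=cv2.INTER_CUBIC))
W=cloud("side",d)
for r in ctrl.place_of("side","lever_press"): print(r["p"],r["pixel"],W[int(r["pixel"][1]),int(r["pixel"][0])])
a=press(0)
plan([(a[0],a[1],.165,-4.1,2)],1)
```

```text
20.95 [0.62027875 0.07068499 0.21598953] [ 0.0218341  -1.12834541  0.455853  ] 3.515411922398012e-05 [-38.  31.  40.  93. -22.  64.   3.]
0.87 [318.8, 254.0] [0.61787606 0.0728315  0.19554791]
0.61 [316.7, 180.7] [0.62136314 0.07609868 0.19850914]
{'x': 26.0, 'y': -0.0, 'z': -1.0, 'wx': -0.0, 'hand': 1}
{'x': 26.0, 'y': -0.0, 'z': -1.0, 'wx': -0.0, 'hand': 1}
end [620.7  72.  164.6] -4.13
```

View pics/w10.png

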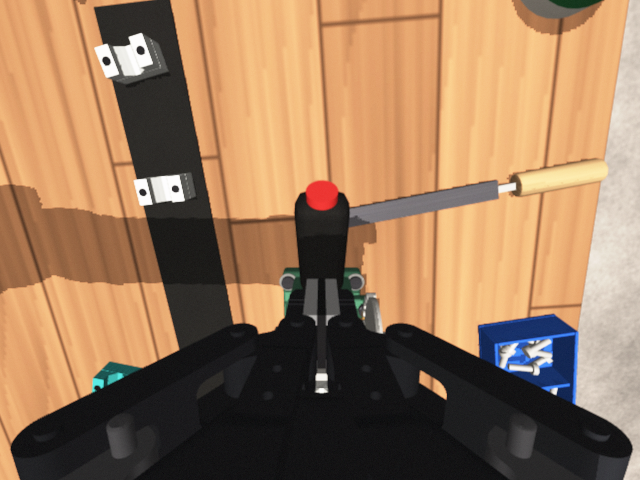

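View pics/s10.png

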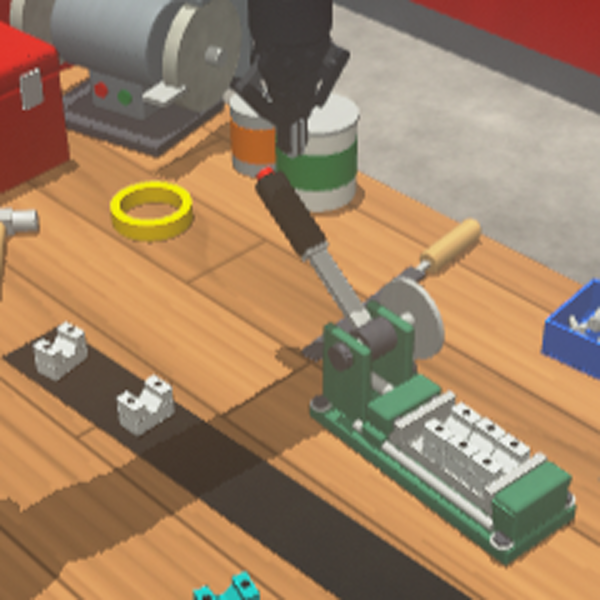

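>>> play_rows --steps '[{"wx": 0, "wy": 0, "wz": 0, "x": 26, "y": 0, "z": -1, "hand": 1}, {"wx": 0, "wy": 0, "wz": 0, "x": 20, "y": 0, "z": -1, "hand": 1}, {"wx": 0, "wy": 0, "wz": 0, "x": 6, "y": 0, "z": 0, "hand": 1}, {"wx": 0, "wy": 0, "wz": 0, "x": 6, "y": 0, "z": -4, "hand": 1}, {"wx": 0, "wy": 0, "wz": 0, "x": 6, "y": 0, "z": -4, "hand": 1}, {"wx": 0, "wy": 0, "wz": 0, "x": 6, "y": 0, "z": -3, "hand": 1}, {"wx": 0, "wy": 0, "wz": 0, "x": 0, "y": 0, "z": 0, "hand": 1}]'

```text
t: 22.02
position: [0.6213, 0.0841, 0.147]
orientation: [[-0.001, 0.998, -0.07], [-0.0, -0.07, -0.998], [-1.0, -0.001, 0.0]]
ft_force: [-4.1, -1.3, 5.8]
gripper_width: -0.0001
```

>>> play_rows --steps '[{"wx": 0, "wy": 0, "wz": 0, "x": 7, "y": 0, "z": -3, "hand": 1}, {"wx": 0, "wy": 0, "wz": 0, "x": 7, "y": 0, "z": -3, "hand": 1}, {"wx": 0, "wy": 0, "wz": 0, "x": 7, "y": 0, "z": -3, "hand": 1}, {"wx": 0, "wy": 0, "wz": 0, "x": 8, "y": 0, "z": -3, "hand": 1}, {"wx": 0, "wy": 0, "wz": 0, "x": 7, "y": 0, "z": -2, "hand": 1}, {"wx": 0, "wy": 0, "wz": 0, "x": 8, "y": 0, "z": -2, "hand": 1}]'

```text
t: 22.78
position: [0.6233, 0.1019, 0.1039]
orientation: [[0.001, 0.998, -0.069], [0.002, -0.069, -0.998], [-1.0, 0.001, -0.002]]
ft_force: [-3.9, 1.7, 8.9]
gripper_width: 0.0002
```

Run:
```python
from h import *
s=ctrl.observe();print(s["t"],s["position"],s["ft_force"],s["wrist_torque"])
im,d=ctrl.read_camera("side");cv2.imwrite("pics/s11.png",cv2.resize(im[100:340,200:440,::-1],None,fx=2.5,fy=2.5,interpolation=cv2.INTER_CUBIC))
im,d=ctrl.read_camera("wrist");cv2.imwrite("pics/w11.png",im[:,:,::-1])
```

```text
22.775 [0.62329706 0.10189592 0.10393081] [-3.91357122  1.69499858  8.90720977] [0.63684701 0.83764015 0.08720286]
```

View pics/s11.png

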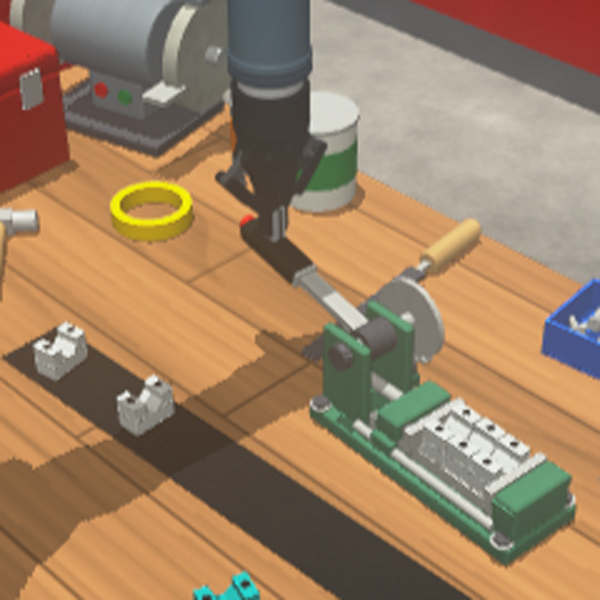

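View pics/w11.png

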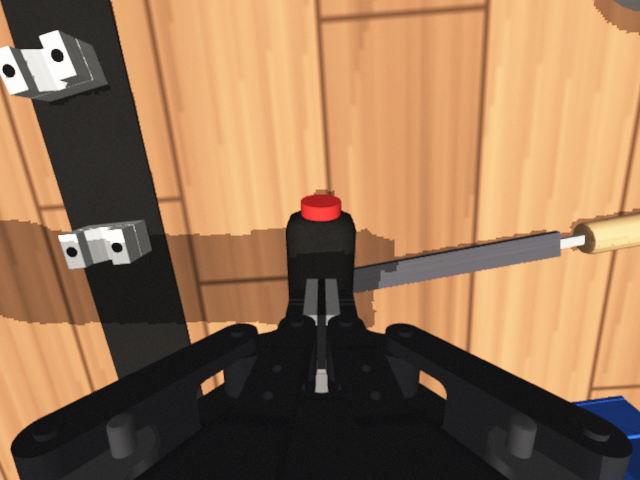

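The fingertips sit centred on the grip and the lever is about half-way down. Continuing along the arc.

>>> play_rows --steps '[{"wx": 0, "wy": 0, "wz": 0, "x": 8, "y": 0, "z": -2, "hand": 1}, {"wx": 0, "wy": 0, "wz": 0, "x": 8, "y": 0, "z": -2, "hand": 1}, {"wx": 0, "wy": 0, "wz": 0, "x": 8, "y": 0, "z": -1, "hand": 1}, {"wx": 0, "wy": 0, "wz": 0, "x": 8, "y": 0, "z": 0, "hand": 1}, {"wx": 0, "wy": 0, "wz": 0, "x": 8, "y": 0, "z": 0, "hand": 1}, {"wx": 0, "wy": 0, "wz": 0, "x": 7, "y": 0, "z": 0, "hand": 1}, {"wx": 0, "wy": 0, "wz": 0, "x": 0, "y": 0, "z": 0, "hand": 1}]'

```text
t: 23.75
position: [0.6241, 0.1072, 0.0566]
orientation: [[0.002, 0.998, -0.069], [0.002, -0.069, -0.998], [-1.0, 0.002, -0.002]]
ft_force: [-2.2, 3.2, 7.4]
gripper_width: 0.0003
```

>>> play_rows --steps '[{"wx": 0, "wy": 0, "wz": 0, "x": 6, "y": 0, "z": 0, "hand": 1}, {"wx": 0, "wy": 0, "wz": 0, "x": 5, "y": 0, "z": 0, "hand": 1}, {"wx": 0, "wy": 0, "wz": 0, "x": 5, "y": 0, "z": 1, "hand": 1}, {"wx": 0, "wy": 0, "wz": 0, "x": 5, "y": 0, "z": 1, "hand": 1}, {"wx": 0, "wy": 0, "wz": 0, "x": 2, "y": 0, "z": 0, "hand": 1}, {"wx": 0, "wy": 0, "wz": 0, "x": 0, "y": 0, "z": 0, "hand": 1}]'

```text
t: 24.5
position: [0.624, 0.105, 0.0346]
orientation: [[0.002, 0.998, -0.069], [0.003, -0.069, -0.998], [-1.0, 0.001, -0.003]]
ft_force: [-4.9, 1.9, 15.6]
gripper_width: 0.0001
```

Run:
```python
from h import *
s=ctrl.observe();print(s["t"],s["position"],s["ft_force"])
im,d=ctrl.read_camera("side");cv2.imwrite("pics/s12.png",cv2.resize(im[100:340,200:440,::-1],None,fx=2.5,fy=2.5,interpolation=cv2.INTER_CUBIC))
W=cloud("side",d);P=W.reshape(-1,3);c,s_=np.cos(A),np.sin(A)
Ls=[]
for n in("side","scene"):
    im,d=ctrl.read_camera(n)
    H=cv2.cvtColor(im,cv2.COLOR_RGB2HSV).reshape(-1,3)
    P=cloud(n,d).reshape(-1,3)
    L=np.c_[(P[:,:2]-O)@[c,s_],(P[:,:2]-O)@[-s_,c],P[:,2]]
    red=((H[:,0]<6)|(H[:,0]>174))&(H[:,1]>150)&(abs(L[:,0])<.04)&(L[:,1]>.2)&(L[:,1]<.36)
    p=L[red]; 
    if len(p): m=np.median(p,0); print(n,len(p),"cap",m.round(4),"lever q~",.6-np.arctan2(m[2]-.1,m[1]-.135))
    k=(abs(L[:,0])<.035)&(L[:,1]>-.056)&(L[:,1]<.05)&(L[:,2]>.066)&(L[:,2]<.076);t=L[k]
    print(n,"blocks top",np.percentile(t,[2,50,98],axis=0).round(4).tolist())
```

```text
24.5 [0.62399377 0.10501464 0.03464732] [-4.87103512  1.88404889 15.57009361]
side 6 cap [-0.0039  0.3293  0.0586] lever q~ 0.810037299883808
side blocks top [[-0.0269, -0.0525, 0.0662], [-0.0105, -0.0141, 0.069], [0.0246, 0.0286, 0.0726]]
scene 16 cap [0.004  0.3269 0.0599] lever q~ 0.8060958811083758
scene blocks top [[-0.0241, -0.0532, 0.0663], [0.0115, -0.0096, 0.0706], [0.0293, 0.0327, 0.0757]]
```

View pics/s12.png

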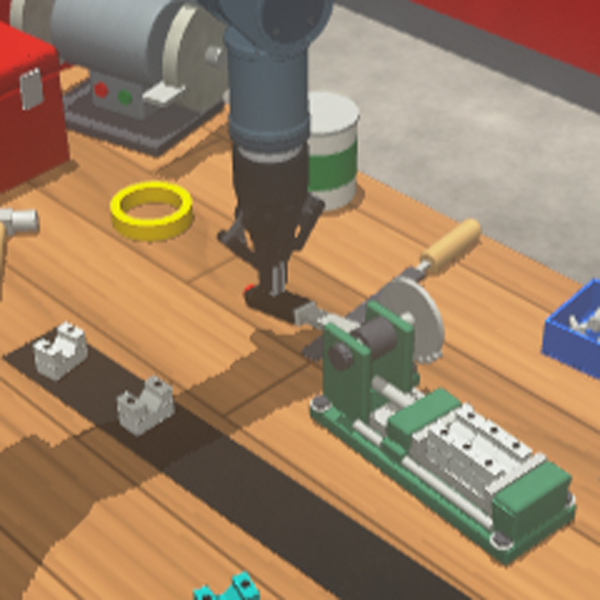

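>>> play_rows --steps '[{"wx": 0, "wy": 0, "wz": 0, "x": 1, "y": 0, "z": 0, "hand": 1}, {"wx": 0, "wy": 0, "wz": 0, "x": 1, "y": 0, "z": 0, "hand": 1}, {"wx": 0, "wy": 0, "wz": 0, "x": 0, "y": 0, "z": 0, "hand": 1}, {"wx": 0, "wy": 0, "wz": 0, "x": 0, "y": 0, "z": 0, "hand": 1}]'

```text
t: 25.15
position: [0.624, 0.1049, 0.0332]
orientation: [[0.002, 0.998, -0.069], [0.003, -0.069, -0.998], [-1.0, 0.001, -0.003]]
ft_force: [-7.1, 2.2, 18.1]
gripper_width: -0.0002
```

Run:
```python
from h import *
c,s_=np.cos(A),np.sin(A)
s=ctrl.observe();print(s["position"],s["ft_force"])
im,d=ctrl.read_camera("wrist");cv2.imwrite("pics/w13.png",im[:,:,::-1])
T=np.eye(4);T[:3,:3]=s["orientation"];T[:3,3]=s["position"];T=T@ctrl.camera_info("wrist")["hand_eye"]
P=cloud("wrist",d,T).reshape(-1,3);H=cv2.cvtColor(im,cv2.COLOR_RGB2HSV).reshape(-1,3)
L=np.c_[(P[:,:2]-O)@[c,s_],(P[:,:2]-O)@[-s_,c],P[:,2]]
k=(abs(L[:,0])<.009)&(L[:,1]>.303)&(L[:,1]<.321)&(L[:,2]>.04)&(L[:,2]<.12)
t=L[k];f=np.polyfit(t[:,1],t[:,2],1);print(len(t),"grip top slope",np.arctan(f[0]),"q",.6-np.arctan(f[0]),"z at .31",np.polyval(f,.31))
for q in(.77,.81,.84,.87,.9):
    th=.6-q; r=(.31-.135+.011*np.sin(th))/np.cos(th); print(q,"expected z",(.1+r*np.sin(th)+.011*np.cos(th)).round(4))
im,d=ctrl.read_camera("scene");cv2.imwrite("pics/sc13.png",cv2.resize(im[200:320,200:450,::-1],None,fx=3.1,fy=3.1,interpolation=cv2.INTER_CUBIC))
```

```text
[0.62399    0.10486836 0.03319763] [-7.05768055  2.19225455 18.0579561 ]
1516 grip top slope -0.39793843779559934 q 0.9979384377955993 z at .31 0.06404582766978748
0.77 expected z 0.0811
0.81 expected z 0.0739
0.84 expected z 0.0685
0.87 expected z 0.063
0.9 expected z 0.0574
```

View pics/sc13.png

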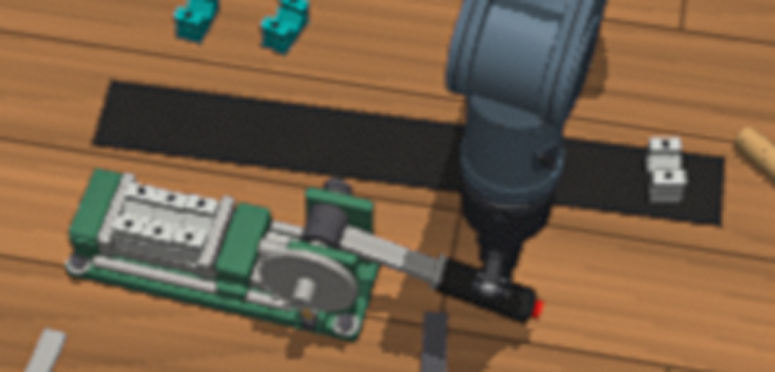

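View pics/w13.png

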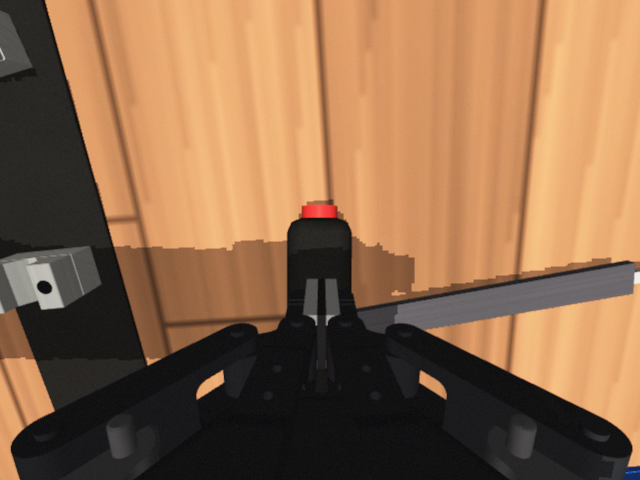

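The three blocks are clamped between the plate and the fixed jaw, at (125–215, 215) in the scene crop. The grip height gives a lever angle of about 0.86 rad, and the push is 18 N. Handing in.

Run:
```python
from h import *
print(ctrl.hand_in()); s=ctrl.observe(); print(s["t"],s["position"],s["ft_force"])
```

```text
the job is handed in; nothing more can be done
None
the job is handed in; nothing more can be done
```

I stood three of the white blocks from the mat between the vice jaws and pressed the lever to its third click. I handed in while still holding it down; no verdict came back.

**Before pressing the lever:**
- The three blocks stood on the bed about 1 mm or less off its centre line and within about 0.3° of square.
- They were at -38, -8 and +22 mm along the jaws.

**At the third click:**
- **Push:** 18 N on the lever, a little above the 10–14 N given for the third click.
- **Lever angle:** about 0.86 rad from the height of the grip and fingertips. The red end cap, read just before the last 2 mm of push, gave about 0.81. A slope fit gave 1.0, past the 0.90 end stop, so I put that down to the grip's rounded end and ignored it.
- **Blocks:** the scene picture shows the three held between the plate and the fixed jaw. I did not measure their angles again, and the squeeze force cannot be read directly.

**Disagreements with the description:**
- **Fingertips:** they end 40–50 mm short of the reported TCP, so my first grasp closed on nothing above a block and moved nothing. I measured the offset and allowed for it from then on.
- **Blocks:** their length lay roughly along world x, not world y as stated.

The other two blocks, the turquoise look-alikes and the other objects were not touched. I checked this only in the pictures, which don't show every object in the last frames.

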